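# Scoop the spacers into the kit box

### The arm

A 6-joint arm with a two-finger parallel gripper is mounted at the origin on the work surface. World frame = base frame: x ahead of the robot, y to its left, z up, the work surface at z = 0. Lengths are in m, angles in rad, forces in N, time in s.
With the tool pointing down it reaches from about 0.325 to 0.75 m from the base axis. Payload 7.6 kg.
Tool frame: the origin (TCP) lies midway between the tips of the shut fingers; the grasp point (between the pads) lies 19 mm behind it; y points along the fingers, z is the direction in which the jaws open and shut, and the axes are right-handed (so a half turn about y gives the same grasp; the last joint's range is limited). The gripper opens to 85 mm and grips with 20 to 120 N. Pads are 22 mm wide; open, the fingers measure 114 mm over their backs; the gripper's body (76 mm by 85 mm) begins 54 mm behind the grasp point. The pads swing forward as they close: fully open they stand 13 mm farther back than shut.
Start: joints at [-1.322, 0.052, 1.401, -0, 1.689, -0.07], TCP at [0.165, -0.499, 0.205] pointing down, gripper open.
Joint ranges: [-2.9, 2.9], [-0.91, 2.17], [0.12, 2.37], [-1.06, 4.2], [0.26, 2.73], [-2.93, 2.93]. Speed limits (rad/s): [2.57, 2.57, 3.01, 3.14, 3.14, 3.14].

### API

Orientations are given as a unit quaternion [w, x, y, z].
In Python, from cell import env gives the robot as it stands. The module is installed in compiled form; this text tells all that it offers.
- The arm moves only by the shell command python3 -m inch 'ROWS'. ROWS is JSON, a list of rows, each an object of numbers: "grip": the finger opening in m, from 0 to 0.0854; "dx", "dy", "dz": the shift along the tool's x, y, z in m; "ax", "ay", "az": the turn, a rotation vector about the tool's x, y, z in rad. In form: [{"grip": .., "dx": .., "dy": .., "dz": .., "ax": .., "ay": .., "az": ..}, ...]. A call has 1 to 8 rows; each row is the pose to reach, as a shift and turn from the pose commanded when the call began, along the tool's axes at that moment; what a row does not reach only later rows make up. A row lasts 1/10 s, in which the tool goes at most 50 mm and 8.59 degrees, less where a joint would pass 70% of its speed; a pose out of reach is approached as far as the arm can. A call with a gripper value outside its range is refused whole. The fingers move at their own pace and stop on an object; the grip force is fixed at half the most. Time passes only in rows, so rows that repeat a pose let the fingers close. It gives the time, the measured TCP pose, the force and the opening at its end, in the units of the state.
- env.sense(): the state, without advancing time (a new reading comes with each control period).
- env.capture(name): name is "side" or "top"; returns a dict with "frame" (400x640x3 uint8, red, green, blue), "mtx" (3x3 intrinsics, pixels), "R" (3x3) and "t" (3): a world point X has camera coordinates R X + t. Camera axes: x right, y down, z forward; pixel columns grow to the right and rows downward; lengths in m; the calibration is good to about 2 mm. A picture is of the moment at which its call begins. There is no depth.
- env.close_job(): hands the job in, once; it reports no verdict.
The state is a dict: "clock": time; "q": joint angles; "joint_vel": joint speeds; "effort": joint torques, N m; "eef_pos": TCP position; "orientation": TCP orientation; "ft_force": force on the tool from outside, world axes, zero at the start; "torque": the same for the moment, N m; "finger_gap": opening from 0.0 (shut) to 1.0 (fully open).
Only numpy, scipy, OpenCV 4.12 (cv2) and the standard library are available. Lean on these libraries where they do the work, as an engineer would, in place of code of your own. Each camera call takes 0.05 s, during which the arm holds its last target. There are 200 camera calls.

### The job

Using the hand scoop, scoop the six hexagonal steel spacers out of the long teal sorting tray and tip them all into the square cardboard kit box, without touching the spacers with the fingers. Then set the scoop down upright on the middle of its black rubber mat and let go. Leave the other things on the bench where they stand.

Things in the scene. Friction and masses are not known exactly. Their poses are not given: they have to be found in the camera images.
- scoop: Aluminium hand scoop, black handle. Origin: centre of pan's underside; +x to the open nose, z up. Pan 104 mm long (lip at x +52), 100 wide; floor 2.5 mm, 1.5 at the lip; walls 2.5 mm thick, 36 high at the back and both sides (sides end at x +40). Handle: level bar along x above the midline, 20 mm wide, 24 tall, axis at z 85, x -60 to +30, on a post at the back (rearmost x -60). About 0.2 kg
- scoop_grip (a point): middle of the handle bar, where to grip: in the scoop's frame x -10 mm, z 85 mm; axes as the scoop's
- scoop_lip (a point): middle of the scoop's front lip, underside: x +52 mm, z 0 in its frame; axes as the scoop's
- mat: black rubber mat, 170 mm (x) by 150 mm (y), 3 mm thick, fixed to the bench; the scoop starts on it and belongs there. Origin: centre of its underside
- tray: teal sorting tray, fixed. Origin: centre of the floor's underside; x along it. Flat inner floor x -140 to +140 mm, 120 wide, its surface at z 3; walls 4 mm thick, 50 high, upright at x -140 and along the sides (71 high at x above +97; 12 mm rim flange outside). The +x end is a higher backstop leaning outward 30 degrees, from x +140 at the floor to x +179 at 71 high. Spacers start at x above -10
- kit_box: open cardboard kit box, square, 160 mm by 160 mm outside, 60 mm high, walls and floor 4 mm, narrow flaps at the rim (172 mm over all), fixed to the bench. Origin: centre of its underside
- spacer0: steel hexagonal spacer, 26 mm across flats, 32 mm long, bevelled ends, dark bore; one of six alike, about 50 g. Origin: its centre; its x is its long axis
- spacer1: steel hexagonal spacer, 26 mm across flats, 32 mm long, bevelled ends, dark bore; one of six alike, about 50 g. Origin: its centre; its x is its long axis
- spacer2: steel hexagonal spacer, 26 mm across flats, 32 mm long, bevelled ends, dark bore; one of six alike, about 50 g. Origin: its centre; its x is its long axis
- spacer3: steel hexagonal spacer, 26 mm across flats, 32 mm long, bevelled ends, dark bore; one of six alike, about 50 g. Origin: its centre; its x is its long axis
- spacer4: steel hexagonal spacer, 26 mm across flats, 32 mm long, bevelled ends, dark bore; one of six alike, about 50 g. Origin: its centre; its x is its long axis
- spacer5: steel hexagonal spacer, 26 mm across flats, 32 mm long, bevelled ends, dark bore; one of six alike, about 50 g. Origin: its centre; its x is its long axis
- cup: bystander: clear plastic cup, 72 mm across, 105 mm tall, standing. Origin: centre of its underside
- oil_bottle: bystander: white plastic bottle, 56 mm across, 150 mm tall, standing. Origin: centre of its underside
- screwdriver: bystander: screwdriver with red handle, 200 mm long, lying. Its x is its long axis
- spool: bystander: grey plastic spool, 70 mm across, 50 mm tall. Origin: centre of its underside
- profile: bystander: piece of aluminium profile, 160 mm long (x), 30 mm wide, 26 mm tall, lying. Origin: centre of its underside
There are look-alikes about, which are no part of the job. Of the things shaped like the mat, the black one is meant.

How it is judged:
By the outcome, as a careful person would: the job done as asked, in the order asked, and still so for the second after the job is handed in, with the robot touching nothing.
It also fails if it takes over 72 s, if anything falls off the work surface, if the arm or the gripper's body presses on something with over 40 N, if the wrist force passes 120 N, or if a joint passes its speed limit or range.

## Working session

There is one attempt and no reset: what is moved stays moved. The work goes in short steps, Python scripts to look and compute and a shell command to move; the robot and the scene stay as the last step left them, time stands still between calls to the robot, and variables do not carry over. Pictures are saved under pics/ and viewed, about 8 in all and at most 12, crops included, and the job is handed in when it is done.

```bash
mkdir -p pics; python3 - <<'E'
from cell import env
import cv2,numpy as np
for n in("side","top"):
    c=env.capture(n); cv2.imwrite(f"pics/{n}0.png",c["frame"][:,:,::-1])
    print(n,c["mtx"].tolist(),np.round(c["R"],4).tolist(),np.round(c["t"],4).tolist(), (-c["R"].T@c["t"]).round(3))
s=env.sense(); print(s["clock"],s["eef_pos"],s["orientation"],s["finger_gap"],s["ft_force"])
E
```

```text
side [[424.1324396438117, 0.0, 311.0333295001886], [0.0, 424.1324396438117, 196.3654350310976], [0.0, 0.0, 1.0]] [[-0.7251, -0.6886, -0.0027], [-0.5172, 0.5471, -0.6581], [0.4547, -0.4758, -0.7529]] [0.3489, 0.3142, 1.0722] [-0.072  0.579  1.015]
top [[464.23685638757007, 0.0, 319.4542723797658], [0.0, 464.23685638757007, 202.52527046551987], [0.0, 0.0, 1.0]] [[-0.0131, -0.9999, -0.0108], [-0.9808, 0.015, -0.1942], [0.1944, 0.008, -0.9809]] [0.0276, 0.4924, 1.1546] [0.259 0.011 1.229]
0.1 [ 0.16450002 -0.49823921  0.20385941] [ 0.11219369 -0.11229095  0.69863994 -0.69764285] 1.0022660333554272 [ 0.74085774 -0.25643564  0.28389253]
```

View pics/top0.png

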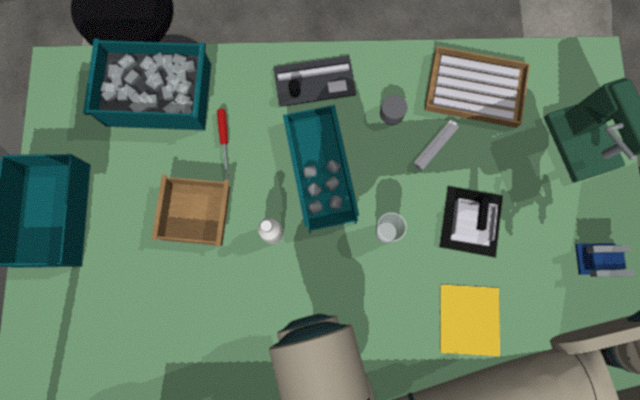

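View pics/side0.png

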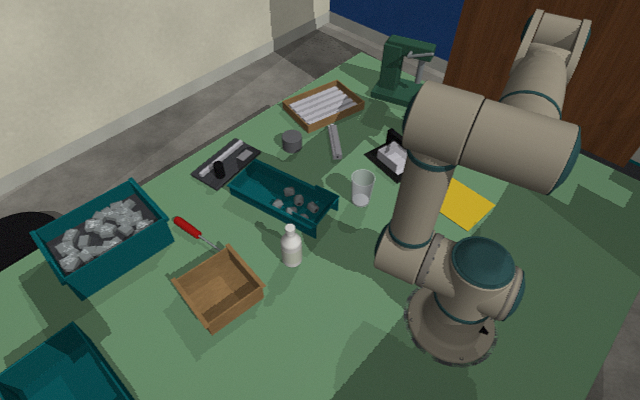

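The top view shows the black mat with the scoop at (471,221), the teal tray at (321,167) with six spacers at its lower end, the cardboard box at (192,211), the bottle at (270,231) and the cup at (391,228). Look-alikes: the yellow mat (470,320), the teal bins (150,85) and (40,210), and the wooden rod box (478,87). The mat, tray and box I named first fit the description. I'll confirm them in enlarged crops.

```bash
python3 - <<'E'
import cv2
t=cv2.imread("pics/top0.png"); s=cv2.imread("pics/side0.png")
cv2.imwrite("pics/topc.png",cv2.resize(t[95:265,270:520],None,fx=3.2,fy=3.2,interpolation=cv2.INTER_CUBIC))
a=cv2.resize(s[120:250,215:425],None,fx=3.6,fy=3.6,interpolation=cv2.INTER_CUBIC)
cv2.imwrite("pics/sidec.png",a)
E
```

```text
(no output)
```

View pics/topc.png

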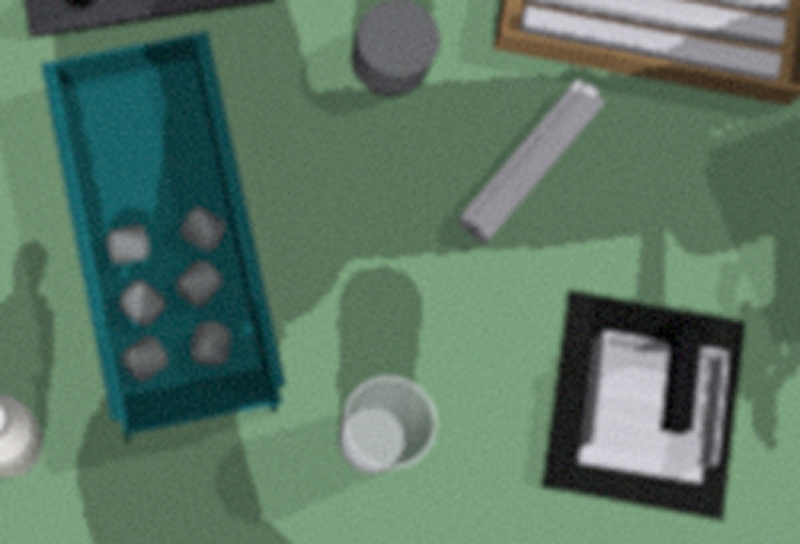

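View pics/sidec.png

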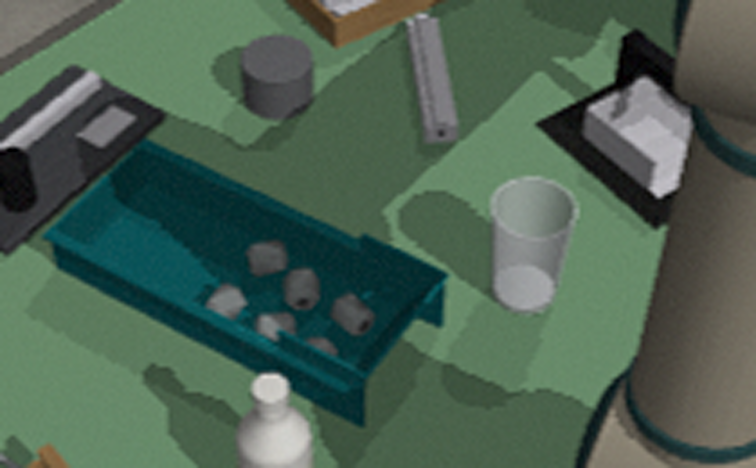

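The crops confirm it. The scoop sits on the black mat with its nose toward the image bottom and the handle top from about (682,318) to (678,432). All six spacers are in the lower half of the teal tray, next to the leaning backstop at (200,400).

```bash
cat > h.py <<'E'
import numpy as np, json
from scipy.spatial.transform import Rotation as Ro
K={"side":([424.132,311.033,196.365],[[-0.7251,-0.6886,-0.0027],[-0.5172,0.5471,-0.6581],[0.4547,-0.4758,-0.7529]],[0.3489,0.3142,1.0722]),
"top":([464.237,319.454,202.525],[[-0.0131,-0.9999,-0.0108],[-0.9808,0.015,-0.1942],[0.1944,0.008,-0.9809]],[0.0276,0.4924,1.1546])}
def ray(n,u,v):
    (f,cx,cy),R,t=K[n]; R=np.array(R); t=np.array(t)
    return -R.T@t, R.T@np.array([(u-cx)/f,(v-cy)/f,1])
def pl(n,u,v,z):
    o,d=ray(n,u,v); return o+d*(z-o[2])/d[2]
def tri(a,b):
    (o,d),(p,e)=ray("top",*a),ray("side",*b)
    s=np.linalg.lstsq(np.c_[d,-e],p-o,rcond=None)[0]; A=o+d*s[0];B=p+e*s[1]
    return (A+B)/2,np.linalg.norm(A-B)
def proj(n,X):
    (f,cx,cy),R,t=K[n]; c=np.array(R)@X+np.array(t); return np.array([c[0]/c[2]*f+cx,c[1]/c[2]*f+cy])
def quat(q): return Ro.from_quat(np.roll(q,-1)).as_matrix()
E
python3 - <<'E'
from h import *
np.set_printoptions(precision=4,suppress=True)
T=lambda x,y:(270+x/3.2,95+y/3.2)
S=lambda x,y:(215+x/3.6,120+y/3.6)
m=[pl("top",*T(*p),.003) for p in[(569,291),(745,322),(722,519),(543,487)]]
m=np.array(m);print("mat",m,m.mean(0),"sides",[np.linalg.norm(m[i]-m[i-1]) for i in range(4)])
for p in[(682,318),(678,432)]: print("handle",pl("top",*T(*p),.100))
for p in[(578,462),(702,482)]: print("lip",pl("top",*T(*p),.005))
print("mat corner tri",tri(T(569,291),S(538,124)), tri(T(543,487),S(655,226)))
print("handle-ish: pan front-left corner")
r=[("backL",(45,65),(150,143)),("backR",(208,35),(48,237))]
# tray rims: top-crop left = +y
print("rim far +y",tri(T(43,64),S(48,236)),"rim far -y",tri(T(208,35),S(148,142)))
print("backstop +y",tri(T(126,437),S(365,376)),"-y",tri(T(280,405),S(444,277)))
for p in[(128,244),(203,229),(141,302),(199,283),(145,358),(212,343)]: print("sp",pl("top",*T(*p),.018)[:2])
print("sp tri",tri(T(203,229),S(267,258)),tri(T(128,244),S(227,300)))
b=[(168,176),(229,180),(222,246),(153,241)]
b=np.array([pl("top",*p,.06) for p in b]);print("box",b,b.mean(0))
print("box tri",tri((222,246),(264,286)),tri((229,180),(229,247)))
print("cup",tri(T(390,385),S(533,195)),"bottle",tri((266,224),S(270,385)))
from cell import env
s=env.sense();print(quat(s["orientation"]))
E
```

```text
mat [[ 0.5421 -0.3265  0.003 ]
 [ 0.5131 -0.472   0.003 ]
 [ 0.3488 -0.4385  0.003 ]
 [ 0.377  -0.2941  0.003 ]] [ 0.4453 -0.3828  0.003 ] sides [np.float64(0.1682550256618004), np.float64(0.14843062245699445), np.float64(0.16773369690725043), np.float64(0.14717797077813305)]
handle [ 0.4969 -0.3855  0.1   ]
handle [ 0.4081 -0.3752  0.1   ]
lip [ 0.397  -0.3237  0.005 ]
lip [ 0.3791 -0.4241  0.005 ]
mat corner tri (array([ 0.5402, -0.3279,  0.002 ]), np.float64(0.004853826746025978)) (array([ 0.3762, -0.2941,  0.0046]), np.float64(0.0015935065241618072))
handle-ish: pan front-left corner
rim far +y (array([0.7318, 0.1126, 0.0484]), np.float64(0.006246108218740455)) rim far -y (array([ 0.7574, -0.026 ,  0.0459]), np.float64(0.0039033235130616238))
backstop +y (array([0.4148, 0.047 , 0.0711]), np.float64(0.0012131171815924027)) -y (array([ 0.4392, -0.0746,  0.0674]), np.float64(0.0016234998332421407))
sp [0.585  0.0452]
sp [ 0.5971 -0.0182]
sp [0.5348 0.0348]
sp [ 0.5504 -0.014 ]
sp [0.4872 0.032 ]
sp [ 0.499  -0.0238]
sp tri (array([ 0.5964, -0.019 ,  0.016 ]), np.float64(0.002869527111584486)) (array([0.5812, 0.0438, 0.0256]), np.float64(0.004125820915382147))
box [[0.5669 0.4141 0.06  ]
 [0.5536 0.2546 0.06  ]
 [0.3823 0.268  0.06  ]
 [0.3975 0.4437 0.06  ]] [0.4751 0.3451 0.06  ]
box tri (array([0.3851, 0.2711, 0.053 ]), np.float64(0.004986666556029785)) (array([0.5548, 0.2559, 0.0434]), np.float64(0.0070345650510509556))
cup (array([ 0.4366, -0.1627,  0.104 ]), np.float64(0.02374894221776567)) bottle (array([0.4209, 0.1446, 0.1493]), np.float64(0.005378114146574671))
[[-0.9496 -0.0004  0.3134]
 [-0.3134  0.0014 -0.9496]
 [-0.0001 -1.     -0.0014]]
```

```bash
python3 -m inch '[{"grip":0.085,"dx":-0.306,"dy":0.04,"dz":-0.022,"ay":0.485},{"grip":0.085,"dx":-0.306,"dy":0.04,"dz":-0.022,"ay":0.485},{"grip":0.085,"dx":-0.306,"dy":0.04,"dz":-0.022,"ay":0.485},{"grip":0.085,"dx":-0.306,"dy":0.04,"dz":-0.022,"ay":0.485},{"grip":0.085,"dx":-0.306,"dy":0.04,"dz":-0.022,"ay":0.485},{"grip":0.085,"dx":-0.306,"dy":0.04,"dz":-0.022,"ay":0.485},{"grip":0.085,"dx":-0.306,"dy":0.04,"dz":-0.022,"ay":0.485},{"grip":0.085,"dx":-0.306,"dy":0.04,"dz":-0.022,"ay":0.485}]'
cat > ov.py <<'E'
import cv2; from h import *
T0={"top":(270,95,3.2),"side":(215,120,3.6)}
def boxed(img,n,o,ang,pts,col,crop):
    c,s=np.cos(ang),np.sin(ang)
    P=[proj(n,np.array([o[0]+c*x-s*y,o[1]+s*x+c*y,z])) for x,y,z in pts]
    P=[((p[0]-crop[0]+.5)*crop[2],(p[1]-crop[1]+.5)*crop[2]) for p in P]
    cv2.polylines(img,[np.int32(P)],False,col,1)
E
python3 - <<'E'
from cell import env
from ov import *
s=env.sense();print(s["clock"],s["eef_pos"],quat(s["orientation"])[:,0],s["q"])
t=cv2.imread("pics/top0.png"); cr=(150,100,2.1)
im=cv2.resize(t[100:265,150:520],None,fx=2.1,fy=2.1,interpolation=cv2.INTER_CUBIC)
rad=np.deg2rad
rect=lambda x0,x1,w,z,z1=None:[(x0,w,z),(x1,w,z1 or z),(x1,-w,z1 or z),(x0,-w,z),(x0,w,z)]
tr=(.594,.016)
boxed(im,"top",tr,rad(190.2),rect(-.140,.140,.06,.003),(0,255,255),cr)
boxed(im,"top",tr,rad(190.2),rect(-.144,.097,.064,.050),(255,255,0),cr)
boxed(im,"top",tr,rad(190.2),rect(.14,.179,.064,.003,.071),(0,0,255),cr)
sc=(.4385,-.381)
boxed(im,"top",sc,rad(170.5),rect(-.052,.04,.05,.039),(0,0,255),cr)
boxed(im,"top",sc,rad(170.5),rect(.04,.052,.05,.005),(0,255,0),cr)
boxed(im,"top",sc,rad(170.5),rect(-.06,.03,.01,.1),(0,255,255),cr)
boxed(im,"top",(.475,.345),rad(-5),rect(-.08,.08,.08,.06),(0,0,255),cr)
boxed(im,"top",(.475,.345),rad(-5),rect(-.076,.076,.076,.004),(255,0,0),cr)
cv2.imwrite("pics/ov1.png",im)
E
```

```text
0.1 [ 0.16450002 -0.49823921  0.20385941] [-9.49606640e-01 -3.13444129e-01 -8.80243483e-05] [-1.32228023e+00  5.27808413e-02  1.40161048e+00 -1.16016664e-05
  1.68861807e+00 -7.03030973e-02]invalid input
```

View pics/ov1.png

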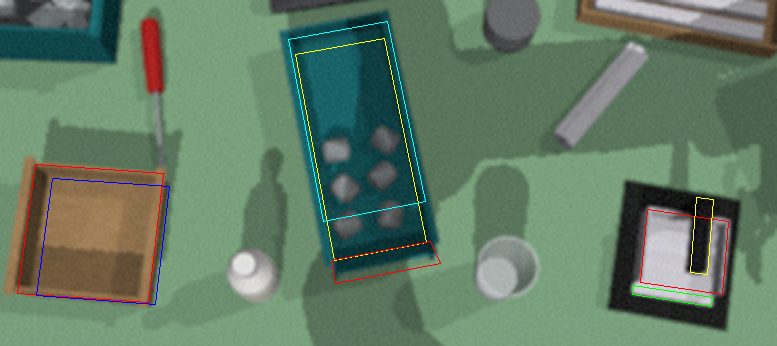

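The first move was refused, probably because every key is needed in every row. The overlay matches the scoop and the box (box shifted +5 mm in y). The tray fits at origin (0.603, 0.018), angle 190°, with no flange on its far end. From there the spacer positions agree with the text.

```bash
python3 -m inch '[{"grip":0.085,"dx":-0.306,"dy":0.04,"dz":-0.022,"ax":0,"ay":0.485,"az":0},{"grip":0.085,"dx":-0.306,"dy":0.04,"dz":-0.022,"ax":0,"ay":0.485,"az":0},{"grip":0.085,"dx":-0.306,"dy":0.04,"dz":-0.022,"ax":0,"ay":0.485,"az":0},{"grip":0.085,"dx":-0.306,"dy":0.04,"dz":-0.022,"ax":0,"ay":0.485,"az":0},{"grip":0.085,"dx":-0.306,"dy":0.04,"dz":-0.022,"ax":0,"ay":0.485,"az":0},{"grip":0.085,"dx":-0.306,"dy":0.04,"dz":-0.022,"ax":0,"ay":0.485,"az":0},{"grip":0.085,"dx":-0.306,"dy":0.04,"dz":-0.022,"ax":0,"ay":0.485,"az":0},{"grip":0.085,"dx":-0.306,"dy":0.04,"dz":-0.022,"ax":0,"ay":0.485,"az":0}]'
cat > st.py <<'E'
import sys; from cell import env; from h import *
np.set_printoptions(precision=4,suppress=True)
s=env.sense();p=s["eef_pos"];R=quat(s["orientation"])
print("t",s["clock"],"p",p,"\nR",R.round(3).tolist(),"q",np.array(s["q"]),"gap",s["finger_gap"],"f",s["ft_force"],"m",s["torque"])
def go(target,yaw,pitch):
    # tool x = nose dir at yaw (deg), nose-up pitch (deg); tool y = scoop down
    y=np.deg2rad(yaw)
    n=np.array([np.cos(y),np.sin(y),0]);d=np.array([0,0,-1.]);B=np.c_[n,d,np.cross(n,d)]
    B=B@Ro.from_rotvec([0,0,-np.deg2rad(pitch)]).as_matrix()
    rel=R.T@(np.array(target)-p); rv=Ro.from_matrix(R.T@B).as_rotvec()
    return "d",rel.round(4),"a",rv.round(4)
def sc(lip,yaw,pitch):
    "TCP target for the lip point; grip at scoop (-.010,.085), TCP .019 further"
    y=np.deg2rad(yaw);a=np.deg2rad(pitch)
    n=np.array([np.cos(y),np.sin(y),0]);u=np.array([0,0,1.])
    N=n*np.cos(a)+u*np.sin(a);U=u*np.cos(a)-n*np.sin(a)
    t=np.array(lip)-.062*N+.066*U
    return t.round(4),go(t,yaw,pitch)
E
python3 -c "
from st import *
print(go((.448,-.381,.069),170.5,0))"
```

```text
clock: 0.9
eef_pos: [0.4504, -0.3795, 0.1629]
orientation: [-0.058, 0.057, 0.706, -0.704]
ft_force: [0.3, -0.5, 0.1]
finger_gap: 0.996
t 0.9 p [ 0.4504 -0.3795  0.1629] 
R [[-0.987, -0.001, -0.161], [0.161, 0.002, -0.987], [0.002, -1.0, -0.002]] q [-0.7631  0.2497  1.2653  0.0006  1.6292  0.9696] gap 0.995761795329881 f [ 0.3179 -0.4957  0.0599] m [-0.0511  0.0333  0.0007]
('d', array([0.002 , 0.0939, 0.0021]), 'a', array([0.0019, 0.0039, 0.0018]))
```

```bash
python3 -m inch '[{"grip":0.085,"dx":0.002,"dy":0.05,"dz":0.002,"ax":0,"ay":0,"az":0},{"grip":0.085,"dx":0.002,"dy":0.094,"dz":0.002,"ax":0,"ay":0,"az":0},{"grip":0.085,"dx":0.002,"dy":0.094,"dz":0.002,"ax":0,"ay":0,"az":0},{"grip":0.01,"dx":0.002,"dy":0.094,"dz":0.002,"ax":0,"ay":0,"az":0},{"grip":0.01,"dx":0.002,"dy":0.094,"dz":0.002,"ax":0,"ay":0,"az":0},{"grip":0.01,"dx":0.002,"dy":0.094,"dz":0.002,"ax":0,"ay":0,"az":0},{"grip":0.01,"dx":0.002,"dy":0.094,"dz":0.002,"ax":0,"ay":0,"az":0},{"grip":0.01,"dx":0.002,"dy":0.094,"dz":0.002,"ax":0,"ay":0,"az":0}]'
python3 -c "
from st import *"
```

```text
clock: 1.7
eef_pos: [0.4465, -0.384, 0.0724]
orientation: [0.058, -0.059, -0.704, 0.705]
ft_force: [-1.2, 0.1, 3.4]
finger_gap: 0.179
t 1.7 p [ 0.4465 -0.384   0.0724] 
R [[-0.986, 0.002, -0.166], [0.165, -0.002, -0.986], [-0.002, -1.0, 0.002]] q [-0.7729  0.3067  1.381  -0.0001  1.4512  0.9641] gap 0.17939529740938298 f [-1.1972  0.1325  3.4189] m [ 0.1574  0.1249 -0.0148]
```

```bash
python3 -m inch '[{"grip":0.01,"dx":0,"dy":0,"dz":0,"ax":0,"ay":0,"az":0},{"grip":0.01,"dx":0,"dy":-0.03,"dz":0,"ax":0,"ay":0,"az":0},{"grip":0.01,"dx":0,"dy":-0.06,"dz":0,"ax":0,"ay":0,"az":0},{"grip":0.01,"dx":0,"dy":-0.10,"dz":0,"ax":0,"ay":0,"az":0},{"grip":0.01,"dx":0,"dy":-0.13,"dz":0,"ax":0,"ay":0,"az":0},{"grip":0.01,"dx":0,"dy":-0.13,"dz":0,"ax":0,"ay":0,"az":0}]'
python3 - <<'E'
from st import *
import cv2
c=env.capture("top")["frame"][:,:,::-1];s=env.capture("side")["frame"][:,:,::-1]
a=cv2.resize(c[130:310,400:560],None,fx=2.4,fy=2.4,interpolation=cv2.INTER_CUBIC)
b=cv2.resize(s[60:240,320:480],None,fx=2.4,fy=2.4,interpolation=cv2.INTER_CUBIC)
cv2.imwrite("pics/lift.png",np.hstack([a,b]))
# tray: origin (.603,.0176), yaw 190.2 ; hover at tray x=-.07 centre => lip x=-.018
o=np.array([.603,.0176,0]);n=np.array([np.cos(np.deg2rad(190.2)),np.sin(np.deg2rad(190.2)),0])
print(sc(o+n*-.018+[0,0,.15],190.2,0))
E
```

```text
clock: 2.3
eef_pos: [0.4473, -0.3847, 0.2063]
orientation: [0.056, -0.061, -0.703, 0.707]
ft_force: [0.7, -0.2, -1.8]
finger_gap: 0.174
t 2.3 p [ 0.4473 -0.3847  0.2063] 
R [[-0.986, 0.007, -0.165], [0.165, -0.007, -0.986], [-0.008, -1.0, 0.005]] q [-0.7728  0.2282  1.2043 -0.0001  1.6998  0.9641] gap 0.1742927204245277 f [ 0.7033 -0.1759 -1.8497] m [-0.0279 -0.031   0.0315]
(array([0.6817, 0.0318, 0.216 ]), ('d', array([-0.1624, -0.0109, -0.4494]), 'a', array([-0.0066, -0.3441, -0.0066])))
```

View pics/lift.png

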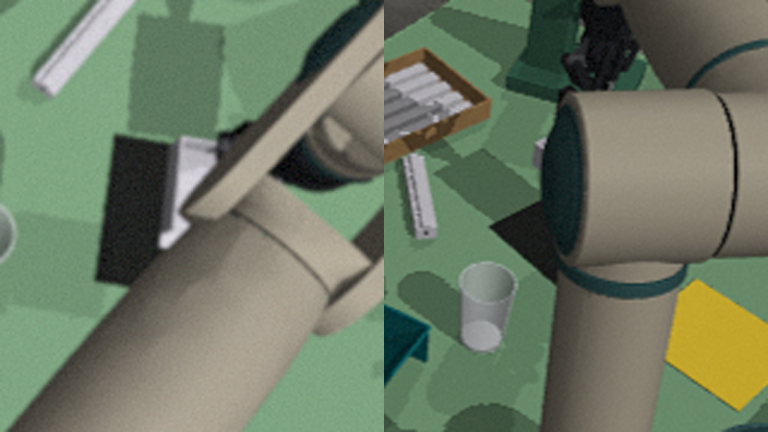

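The scoop came off the mat and is held level, and the wrist reads about 0.19 kg. Next I move it over the empty end of the tray.

```bash
sed -i 's/-.062\*N+.066\*U/-.0605*N+.0694*U/' st.py
python3 -m inch '[{"grip":0.01,"dx":-0.01,"dy":-0.01,"dz":-0.03,"ax":0,"ay":-0.03,"az":0},{"grip":0.01,"dx":-0.03,"dy":-0.013,"dz":-0.08,"ax":0,"ay":-0.1,"az":0},{"grip":0.01,"dx":-0.045,"dy":-0.013,"dz":-0.125,"ax":0,"ay":-0.14,"az":0},{"grip":0.01,"dx":-0.06,"dy":-0.013,"dz":-0.17,"ax":0,"ay":-0.18,"az":0},{"grip":0.01,"dx":-0.075,"dy":-0.013,"dz":-0.215,"ax":0,"ay":-0.2,"az":0},{"grip":0.01,"dx":-0.09,"dy":-0.013,"dz":-0.26,"ax":0,"ay":-0.22,"az":0},{"grip":0.01,"dx":-0.105,"dy":-0.013,"dz":-0.305,"ax":0,"ay":-0.25,"az":0},{"grip":0.01,"dx":-0.12,"dy":-0.013,"dz":-0.35,"ax":0,"ay":-0.28,"az":0}]'
python3 - <<'E'
from st import *
o=np.array([.603,.0176,0]);n=np.array([np.cos(np.deg2rad(190.2)),np.sin(np.deg2rad(190.2)),0])
print(sc(o+n*-.018+[0,0,.12],190.2,0))
E
```

```text
clock: 3.2
eef_pos: [0.6219, -0.056, 0.2105]
orientation: [0.039, -0.042, 0.706, -0.706]
ft_force: [0.6, -0.4, -2.1]
finger_gap: 0.172
t 3.2 p [ 0.6219 -0.056   0.2105] 
R [[-0.993, -0.005, 0.115], [-0.115, 0.001, -0.993], [0.004, -1.0, -0.001]] q [-0.1489  0.3402  1.0621 -0.0002  1.744   1.3068] gap 0.17171710655297218 f [ 0.6081 -0.3553 -2.0911] m [-0.0202 -0.0631 -0.0101]
(array([0.6803, 0.0315, 0.1894]), ('d', array([-0.0681,  0.0209, -0.0802]), 'a', array([ 0.0012, -0.0629,  0.0045])))
```

```bash

python3 -m inch '[{"grip":0.01,"dx":-0.025,"dy":0.01,"dz":-0.03,"ax":0,"ay":-0.03,"az":0},{"grip":0.01,"dx":-0.05,"dy":0.015,"dz":-0.06,"ax":0,"ay":-0.06,"az":0},{"grip":0.01,"dx":-0.062,"dy":0.018,"dz":-0.072,"ax":0,"ay":-0.063,"az":0},{"grip":0.01,"dx":-0.062,"dy":0.018,"dz":-0.072,"ax":0,"ay":-0.063,"az":0},{"grip":0.01,"dx":-0.062,"dy":0.018,"dz":-0.072,"ax":0,"ay":-0.063,"az":0},{"grip":0.01,"dx":-0.062,"dy":0.018,"dz":-0.072,"ax":0,"ay":-0.063,"az":0}]'
python3 - <<'E'
from st import *
from ov import *
o=np.array([.603,.0176,0]);yaw=np.deg2rad(190.2);n=np.array([np.cos(yaw),np.sin(yaw),0])
print(sc(o+n*-.018+[0,0,.12],190.2,0))
# overlay on side and top
N=R[:,0];U=-R[:,1];S=R[:,2]  # scoop y = U x N
L=p+.0605*N-.0694*U; Y=np.cross(U,N)
print("lip",L)
W=lambda x,y,z: L+(x-.052)*N+y*Y+z*U
out=[]
for k,cr in(("side",(215,110,4.0)),("top",(260,90,4.0))):
    f=env.capture(k)["frame"][:,:,::-1]
    x,y,sc_=cr;im=cv2.resize(f[int(y):int(y)+140,int(x):int(x)+100 if k=="top" else int(x)+100],None,fx=sc_,fy=sc_,interpolation=cv2.INTER_CUBIC)
    def line(pts,col):
        P=[(proj(k,q)-[x-.5,y-.5])*sc_ for q in pts];cv2.polylines(im,[np.int32(P)],False,col,1)
    line([W(.052,-.05,0),W(.052,.05,0),W(-.052,.05,0)],(0,0,255))
    line([W(.04,.05,.036),W(-.052,.05,.036),W(-.052,-.05,.036),W(.04,-.05,.036)],(0,255,255))
    t=np.array([-n[1]*0+n[1],0,0]);m=np.array([-n[1],n[0],0])
    tw=lambda a,b,z:o+a*n+b*m+np.array([0,0,z])
    line([tw(-.14,.06,.003),tw(.14,.06,.003),tw(.14,-.06,.003),tw(-.14,-.06,.003),tw(-.14,.06,.003)],(0,255,0))
    line([tw(-.14,.06,.05),tw(.097,.06,.05),tw(.097,-.06,.05),tw(-.14,-.06,.05),tw(-.14,.06,.05)],(255,255,0))
    line([tw(.179,.06,.071),tw(.179,-.06,.071)],(255,0,255))
    out.append(im)
cv2.imwrite("pics/hov.png",np.hstack(out))
E
```

```text
clock: 3.8
eef_pos: [0.675, 0.0195, 0.1948]
orientation: [-0.061, 0.063, -0.704, 0.704]
ft_force: [-0.2, -0.8, -1.7]
finger_gap: 0.175
t 3.8 p [0.675  0.0195 0.1948] 
R [[-0.985, -0.002, 0.175], [-0.175, -0.0, -0.985], [0.002, -1.0, 0.0]] q [-0.0256  0.4946  0.8952 -0.0004  1.7533  1.3695] gap 0.1753023193419761 f [-0.2019 -0.8301 -1.7049] m [-0.0672 -0.0024  0.003 ]
(array([0.6803, 0.0315, 0.1894]), ('d', array([-0.0072,  0.0054, -0.0109]), 'a', array([-0.0001, -0.0024,  0.0015])))
lip [0.6154 0.0089 0.1255]
```

View pics/hov.png

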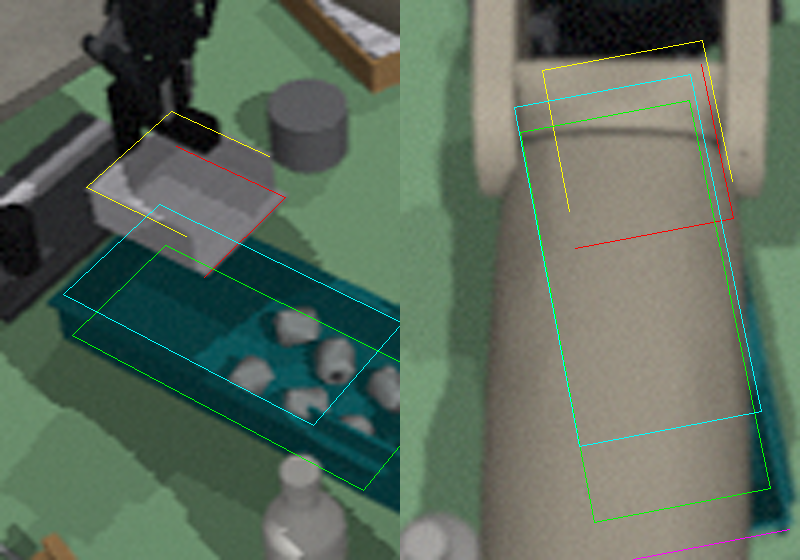

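The drawn scoop agrees with the real one: its lip runs from (286,197) to (206,275) in the side crop. The tray outline fits too. I shift about 11 mm sideways and lower it.

```bash

python3 -m inch '[{"grip":0.01,"dx":-0.007,"dy":0,"dz":-0.011,"ax":0,"ay":-0.002,"az":0},{"grip":0.01,"dx":-0.007,"dy":0,"dz":-0.011,"ax":0,"ay":-0.002,"az":0},{"grip":0.01,"dx":-0.007,"dy":0.03,"dz":-0.011,"ax":0,"ay":-0.002,"az":0},{"grip":0.01,"dx":-0.007,"dy":0.06,"dz":-0.011,"ax":0,"ay":-0.002,"az":0},{"grip":0.01,"dx":-0.007,"dy":0.085,"dz":-0.011,"ax":0,"ay":-0.002,"az":0},{"grip":0.01,"dx":-0.007,"dy":0.105,"dz":-0.011,"ax":0,"ay":-0.002,"az":0},{"grip":0.01,"dx":-0.007,"dy":0.105,"dz":-0.011,"ax":0,"ay":-0.002,"az":0},{"grip":0.01,"dx":-0.007,"dy":0.105,"dz":-0.011,"ax":0,"ay":-0.002,"az":0}]'
python3 - <<'E'
from st import *
o=np.array([.603,.0176,0]);n=np.array([np.cos(np.deg2rad(190.2)),np.sin(np.deg2rad(190.2)),0])
print(sc(o+n*-.018+[0,0,.004],190.2,-2))
L=p+.0605*R[:,0]+.0694*R[:,1];print("lip",L,"tray x",(L-o)@n,"y",(L-o)@np.array([-n[1],n[0],0]))
E
```

```text
clock: 4.7
eef_pos: [0.6807, 0.0327, 0.0912]
orientation: [-0.063, 0.063, -0.704, 0.704]
ft_force: [-0.4, 0.3, -1.7]
finger_gap: 0.171
t 4.7 p [0.6807 0.0327 0.0912] 
R [[-0.984, 0.0, 0.178], [-0.178, -0.0, -0.984], [-0.0, -1.0, 0.0]] q [-0.0062  0.5512  1.0248 -0.0001  1.5654  1.3857] gap 0.17134102099270915 f [-0.4351  0.262  -1.668 ] m [-0.039  -0.0273  0.0498]
(array([0.6778, 0.0311, 0.0755]), ('d', array([0.0031, 0.0157, 0.0011]), 'a', array([-0.0001,  0.0009,  0.0347])))
lip [0.6212 0.0219 0.0218] tray x -0.018699446025504475 y -0.0010008404484729513
```

```bash

python3 -m inch '[{"grip":0.01,"dx":0.003,"dy":0.008,"dz":0.001,"ax":0,"ay":0,"az":0.035},{"grip":0.01,"dx":0.003,"dy":0.015,"dz":0.001,"ax":0,"ay":0,"az":0.035},{"grip":0.01,"dx":0.003,"dy":0.015,"dz":0.001,"ax":0,"ay":0,"az":0.035}]'
python3 -m inch '[{"grip":0.01,"dx":0,"dy":0.003,"dz":0,"ax":0,"ay":0,"az":0},{"grip":0.01,"dx":0,"dy":0.003,"dz":0,"ax":0,"ay":0,"az":0}]'
python3 - <<'E'
from st import *
L=p+.0605*R[:,0]+.0694*R[:,1];print("lip",L)
E
```

```text
clock: 5.0
eef_pos: [0.6777, 0.031, 0.0758]
orientation: [0.075, -0.051, 0.705, -0.703]
ft_force: [0.3, -0.0, -2.9]
finger_gap: 0.177
clock: 5.2
eef_pos: [0.6782, 0.0311, 0.0728]
orientation: [0.076, -0.051, 0.705, -0.703]
ft_force: [0.3, 0.5, -2.8]
finger_gap: 0.177
t 5.2 p [0.6782 0.0311 0.0728] 
R [[-0.983, 0.035, 0.178], [-0.178, 0.006, -0.984], [-0.035, -0.999, 0.0]] q [-0.0115  0.5261  1.0966  0.0065  1.4843  1.38  ] gap 0.17705140373332273 f [ 0.3269  0.5153 -2.7836] m [ 0.0186 -0.034   0.0625]
lip [0.6211 0.0208 0.0013]
```

```bash

python3 -m inch '[{"grip":0.01,"dx":0,"dy":0.002,"dz":0,"ax":0,"ay":0,"az":0},{"grip":0.01,"dx":0,"dy":0.002,"dz":0,"ax":0,"ay":0,"az":0}]'
python3 -m inch '[{"grip":0.01,"dx":0,"dy":0.002,"dz":0,"ax":0,"ay":0,"az":0},{"grip":0.01,"dx":0,"dy":0.002,"dz":0,"ax":0,"ay":0,"az":0}]'
```

```text
clock: 5.4
eef_pos: [0.6791, 0.0311, 0.0726]
orientation: [0.077, -0.05, 0.705, -0.703]
ft_force: [-1.2, 1.5, 5.2]
finger_gap: 0.173
clock: 5.6
eef_pos: [0.6799, 0.0311, 0.0725]
orientation: [0.078, -0.049, 0.705, -0.703]
ft_force: [-1.8, 0.2, 11.5]
finger_gap: 0.174
```

```bash

python3 -m inch '[{"grip":0.01,"dx":0.01,"dy":0,"dz":0,"ax":0,"ay":0,"az":0},{"grip":0.01,"dx":0.02,"dy":-0.001,"dz":0,"ax":0,"ay":0,"az":0},{"grip":0.01,"dx":0.03,"dy":-0.001,"dz":0,"ax":0,"ay":0,"az":0},{"grip":0.01,"dx":0.04,"dy":-0.0015,"dz":0,"ax":0,"ay":0,"az":0},{"grip":0.01,"dx":0.05,"dy":-0.002,"dz":0,"ax":0,"ay":0,"az":0},{"grip":0.01,"dx":0.06,"dy":-0.002,"dz":0,"ax":0,"ay":0,"az":0},{"grip":0.01,"dx":0.07,"dy":-0.0025,"dz":0,"ax":0,"ay":0,"az":0},{"grip":0.01,"dx":0.08,"dy":-0.003,"dz":0,"ax":0,"ay":0,"az":0}]'
python3 - <<'E'
from st import *
o=np.array([.603,.0176,0]);n=np.array([np.cos(np.deg2rad(190.2)),np.sin(np.deg2rad(190.2)),0])
L=p+.0605*R[:,0]+.0694*R[:,1];print("lip",L,"tray x",(L-o)@n,"y",(L-o)@np.array([-n[1],n[0],0]))
E
```

```text
clock: 6.4
eef_pos: [0.6016, 0.0168, 0.0725]
orientation: [0.078, -0.048, 0.705, -0.703]
ft_force: [1.4, 0.6, 9.7]
finger_gap: 0.179
t 6.4 p [0.6016 0.0168 0.0725] 
R [[-0.983, 0.042, 0.178], [-0.178, 0.006, -0.984], [-0.043, -0.999, 0.002]] q [-0.0373  0.3087  1.379   0.0077  1.4117  1.3535] gap 0.17898602020452464 f [1.3767 0.6456 9.6654] m [ 0.1182 -0.3198 -0.0067]
lip [0.5451 0.0065 0.0006] tray x 0.058978494626684294 y 0.0007105398161882485
```

```bash

python3 -m inch '[{"grip":0.01,"dx":0.01,"dy":0,"dz":0,"ax":0,"ay":0,"az":0},{"grip":0.01,"dx":0.02,"dy":-0.0005,"dz":0,"ax":0,"ay":0,"az":0},{"grip":0.01,"dx":0.03,"dy":-0.001,"dz":0,"ax":0,"ay":0,"az":0},{"grip":0.01,"dx":0.04,"dy":-0.0015,"dz":0,"ax":0,"ay":0,"az":0},{"grip":0.01,"dx":0.05,"dy":-0.002,"dz":0,"ax":0,"ay":0,"az":0},{"grip":0.01,"dx":0.06,"dy":-0.0025,"dz":0,"ax":0,"ay":0,"az":0},{"grip":0.01,"dx":0.07,"dy":-0.003,"dz":0,"ax":0,"ay":0,"az":0},{"grip":0.01,"dx":0.07,"dy":-0.003,"dz":0,"ax":0,"ay":0,"az":0}]'
python3 - <<'E'
from st import *
import cv2
o=np.array([.603,.0176,0]);n=np.array([np.cos(np.deg2rad(190.2)),np.sin(np.deg2rad(190.2)),0])
L=p+.0605*R[:,0]+.0694*R[:,1];print("lip",L,"tray x",(L-o)@n,"y",(L-o)@np.array([-n[1],n[0],0]))
f=env.capture("side")["frame"][:,:,::-1]
cv2.imwrite("pics/push.png",cv2.resize(f[130:250,220:360],None,fx=5,fy=5,interpolation=cv2.INTER_CUBIC))
E
```

```text
clock: 7.2
eef_pos: [0.5319, 0.0042, 0.0724]
orientation: [0.078, -0.049, 0.705, -0.703]
ft_force: [-1.2, 0.3, 10.3]
finger_gap: 0.173
t 7.2 p [0.5319 0.0042 0.0724] 
R [[-0.983, 0.041, 0.178], [-0.178, 0.006, -0.984], [-0.041, -0.999, 0.001]] q [-0.0664  0.1214  1.5957  0.0087  1.3842  1.3242] gap 0.17324237062402886 f [-1.2128  0.3013 10.347 ] m [-0.005   0.3252 -0.0079]
lip [ 0.4752 -0.0061  0.0006] tray x 0.12994800300839682 y 0.0007202340926976483
```

View pics/push.png

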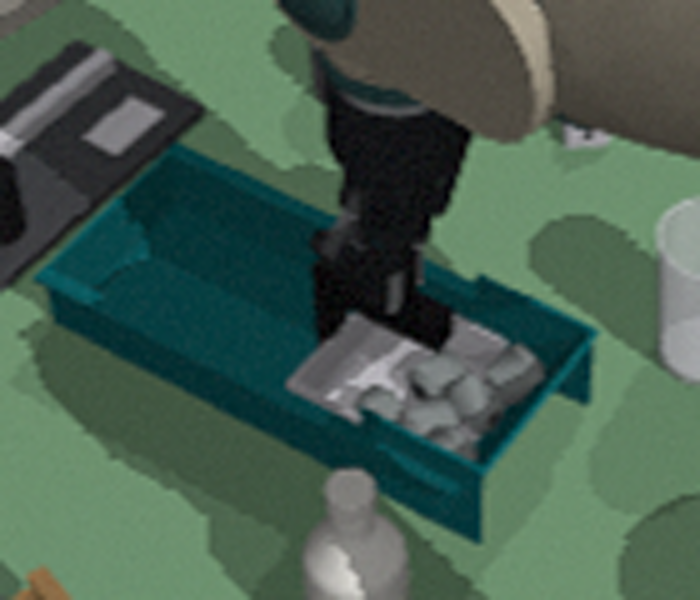

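The side crop shows all six spacers gathered in or at the lip of the pan: (378,403), (435,375), (430,415), (468,395), (455,437) and (512,365). I push on to the backstop, then roll the nose up along it.

```bash

python3 -m inch '[{"grip":0.01,"dx":0.006,"dy":0,"dz":0,"ax":0,"ay":0,"az":0},{"grip":0.01,"dx":0.01,"dy":-0.0005,"dz":0,"ax":0,"ay":0,"az":0},{"grip":0.01,"dx":0.01,"dy":-0.0005,"dz":0,"ax":0,"ay":0,"az":0}]'
python3 - <<'E'
from st import *
o=np.array([.603,.0176,0]);n=np.array([np.cos(np.deg2rad(190.2)),np.sin(np.deg2rad(190.2)),0])
L=p+.0605*R[:,0]+.0694*R[:,1];print("lip",L,"tray x",(L-o)@n,"y",(L-o)@np.array([-n[1],n[0],0]))
for a,z in((3,.008),(8,.020),(14,.035),(20,.05),(24,.07),(26,.12)):
    print(a,z,sc(o+n*(.140+.55*(min(z,.07)-.003)-.0+.0)+[0,0,z],190.2,a))
E
```

```text
clock: 7.55
eef_pos: [0.5251, 0.003, 0.0745]
orientation: [0.08, -0.046, 0.705, -0.703]
ft_force: [8.0, 2.7, 10.0]
finger_gap: 0.173
t 7.55 p [0.5251 0.003  0.0745] 
R [[-0.983, 0.048, 0.178], [-0.178, 0.007, -0.984], [-0.049, -0.999, 0.002]] q [-0.0706  0.0944  1.6208  0.0103  1.3788  1.3193] gap 0.17311541645986353 f [ 8.0379  2.7456 10.0315] m [ 0.4633 -1.4257  0.0343]
lip [ 0.4689 -0.0073  0.0022] tray x 0.13634594501314973 y 0.0007861021324237459
3 0.008 (array([0.5255, 0.0037, 0.0741]), ('d', array([-0.0006,  0.0004, -0.0006]), 'a', array([-0.0019,  0.0012, -0.1009])))
8 0.02 (array([0.5245, 0.0035, 0.0803]), ('d', array([ 0.0002, -0.0059, -0.0006]), 'a', array([-0.002 ,  0.0011, -0.1882])))
14 0.035 (array([0.5222, 0.0031, 0.0877]), ('d', array([ 0.0022, -0.0134, -0.0006]), 'a', array([-0.0021,  0.001 , -0.2929])))
20 0.05 (array([0.5191, 0.0025, 0.0945]), ('d', array([ 0.005 , -0.0203, -0.0005]), 'a', array([-0.0021,  0.0009, -0.3976])))
24 0.07 (array([0.5111, 0.0011, 0.1088]), ('d', array([ 0.0124, -0.035 , -0.0005]), 'a', array([-0.0021,  0.0008, -0.4674])))
26 0.12 (array([0.5124, 0.0013, 0.1559]), ('d', array([ 0.0088, -0.0819, -0.0004]), 'a', array([-0.0022,  0.0008, -0.5023])))
```

```bash

python3 -m inch '[{"grip":0.01,"dx":-0.001,"dy":-0.002,"dz":0,"ax":0,"ay":0,"az":-0.05},{"grip":0.01,"dx":-0.001,"dy":-0.003,"dz":0,"ax":0,"ay":0,"az":-0.1},{"grip":0.01,"dx":0,"dy":-0.007,"dz":0,"ax":0,"ay":0,"az":-0.15},{"grip":0.01,"dx":0,"dy":-0.01,"dz":0,"ax":0,"ay":0,"az":-0.19},{"grip":0.01,"dx":0.001,"dy":-0.014,"dz":0,"ax":0,"ay":0,"az":-0.24},{"grip":0.01,"dx":0.001,"dy":-0.018,"dz":0,"ax":0,"ay":0,"az":-0.29},{"grip":0.01,"dx":0.002,"dy":-0.022,"dz":0,"ax":0,"ay":0,"az":-0.345},{"grip":0.01,"dx":0.003,"dy":-0.026,"dz":0,"ax":0,"ay":0,"az":-0.4}]'
python3 - <<'E'
from st import *
import cv2
o=np.array([.603,.0176,0]);n=np.array([np.cos(np.deg2rad(190.2)),np.sin(np.deg2rad(190.2)),0])
L=p+.0605*R[:,0]+.0694*R[:,1];print("lip",L,"tray x",(L-o)@n,"y",(L-o)@np.array([-n[1],n[0],0]))
for a,z in((22,.06),(24,.08),(26,.12)):
    print(a,z,sc(o+n*(.140+.55*(min(z,.07)-.003)-.005)+[0,0,z],190.2,a))
f=env.capture("side")["frame"][:,:,::-1]
cv2.imwrite("pics/roll.png",cv2.resize(f[130:250,220:360],None,fx=5,fy=5,interpolation=cv2.INTER_CUBIC))
E
```

```text
clock: 8.35
eef_pos: [0.5171, 0.0019, 0.096]
orientation: [0.066, 0.19, -0.681, 0.704]
ft_force: [-0.7, 0.7, 0.4]
finger_gap: 0.117
t 8.35 p [0.5171 0.0019 0.096 ] 
R [[-0.919, -0.352, 0.178], [-0.166, -0.064, -0.984], [0.358, -0.934, 0.0]] q [-0.0245  0.405   1.2508 -0.0755  1.844   1.3603] gap 0.11676864460133317 f [-0.6703  0.7028  0.357 ] m [ 0.0226 -0.1675  0.0034]
lip [ 0.437  -0.0126  0.0529] tray x 0.16869127987677207 y 0.0002823923609921383
22 0.06 (array([0.5201, 0.0027, 0.1017]), ('d', array([-0.0009, -0.0064, -0.0002]), 'a', array([-0.0007,  0.0006, -0.018 ])))
24 0.08 (array([0.516 , 0.002 , 0.1188]), ('d', array([ 0.0091, -0.0209, -0.0002]), 'a', array([-0.0007,  0.0006, -0.0529])))
26 0.12 (array([0.5173, 0.0022, 0.1559]), ('d', array([ 0.0211, -0.056 , -0.0002]), 'a', array([-0.0007,  0.0006, -0.0878])))
```

View pics/roll.png

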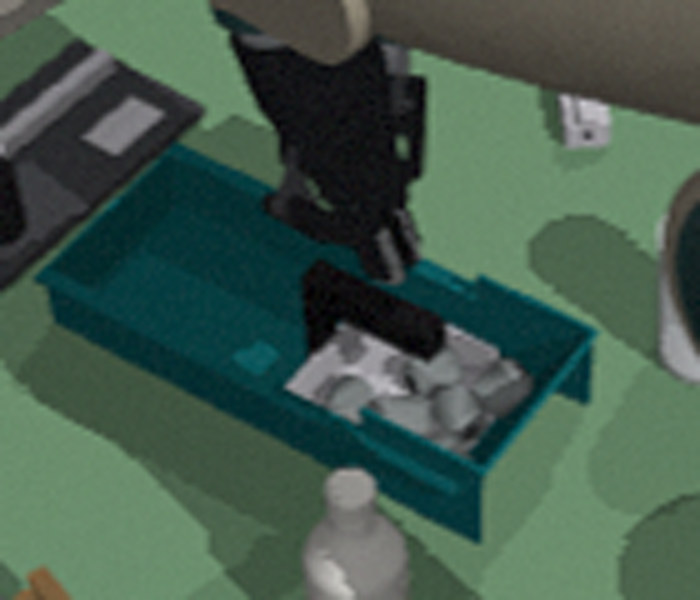

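The handle slipped out of the pads during the roll: the opening went to its commanded 10 mm. The crop shows the scoop lying in the tray against the backstop, with its handle from (318,262) to (443,325) and the spacers in the pan. I'll locate the handle from this picture, back the gripper off and regrip lower and tighter.

```bash
cat > m.py <<'E'
from st import *
o=np.array([.603,.0176,0])
def fr(yaw=190.2):
    y=np.deg2rad(yaw);n=np.array([np.cos(y),np.sin(y),0]);return n,np.array([-n[1],n[0],0])
E
python3 - <<'E'
from ov import *; from m import *
n,m=fr(); im=cv2.imread("pics/roll.png")
def scoop(lx,ly,z,a,yaw,col):
    N,M=fr(yaw); a=np.deg2rad(a);u=np.array([0,0,1.])
    X=N*np.cos(a)+u*np.sin(a);U=u*np.cos(a)-N*np.sin(a)
    L=o+n*lx+m*ly+u*z
    W=lambda x,y,zz:((proj("side",L+(x-.052)*X+y*M+zz*U)-[219.5,129.5])*5)
    for pts in([(x,y,.097) for x,y in((-.06,.01),(.03,.01),(.03,-.01),(-.06,-.01),(-.06,.01))],
       [(.03,.01,.097),(.03,.01,.073),(.03,-.01,.073)],[(-.052,.05,.036),(.04,.05,.036)],[(-.052,.05,.036),(-.052,-.05,.036),(.04,-.05,.036)],[(.052,.05,0),(.052,-.05,0)]):
        P=np.int32([W(*q) for q in pts]);cv2.polylines(im,[P],False,col,1)
    print(W(-.06,-.01,.097).round(),W(.03,-.01,.097).round(),W(.03,.01,.073).round(),"pan",W(-.052,.05,.036).round())
scoop(.138,0,.003,0,190.2,(0,0,255))
scoop(.138,0,.012,5,190.2,(0,255,255))
cv2.imwrite("pics/roll_ov.png",im)
E
python3 -m inch '[{"grip":0.06,"dx":0,"dy":0,"dz":0,"ax":0,"ay":0,"az":0},{"grip":0.06,"dx":0,"dy":-0.04,"dz":0,"ax":0,"ay":0,"az":0.1},{"grip":0.06,"dx":0,"dy":-0.06,"dz":0,"ax":0,"ay":0,"az":0.25},{"grip":0.06,"dx":0,"dy":-0.06,"dz":0,"ax":0,"ay":0,"az":0.36},{"grip":0.06,"dx":0,"dy":-0.06,"dz":0,"ax":0,"ay":0,"az":0.36}]'
```

```text
t 8.4 p [0.5172 0.002  0.0958] 
R [[-0.918, -0.354, 0.178], [-0.166, -0.064, -0.984], [0.36, -0.933, 0.0]] q [-0.0242  0.408   1.248  -0.0759  1.8464  1.3604] gap 0.11571601647594337 f [ 0.4441  0.1178 -0.4806] m [ 0.0425 -0.1851  0.0018]
[314. 272.] [441. 335.] [461. 340.] pan [386. 284.]
[303. 268.] [429. 321.] [452. 328.] pan [382. 283.]
clock: 8.9
eef_pos: [0.5363, 0.0054, 0.1525]
orientation: [-0.063, 0.063, -0.704, 0.705]
ft_force: [-0.5, -0.9, -1.2]
finger_gap: 0.702
```

View pics/roll_ov.png

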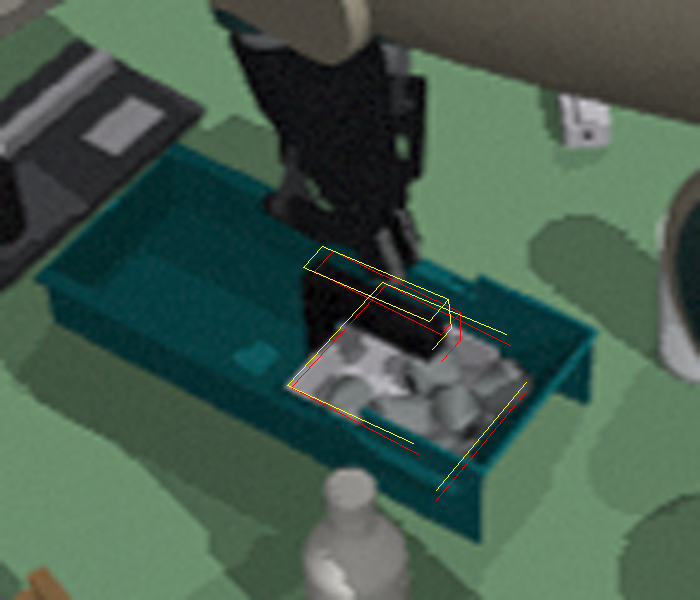

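The real handle looks to lie about 14 px left of and 8 px below the model, so the scoop may be leaning. I'll move the arm aside for one clear look with both cameras.

```bash

python3 -m inch '[{"grip":0.07,"dx":0,"dy":-0.04,"dz":0.03,"ax":0,"ay":0,"az":0},{"grip":0.07,"dx":0,"dy":-0.05,"dz":0.08,"ax":0,"ay":0,"az":0},{"grip":0.07,"dx":0,"dy":-0.05,"dz":0.13,"ax":0,"ay":0,"az":0},{"grip":0.07,"dx":0,"dy":-0.05,"dz":0.18,"ax":0,"ay":0,"az":0},{"grip":0.07,"dx":0,"dy":-0.05,"dz":0.23,"ax":0,"ay":0,"az":0},{"grip":0.07,"dx":0,"dy":-0.05,"dz":0.28,"ax":0,"ay":0,"az":0},{"grip":0.07,"dx":0,"dy":-0.05,"dz":0.28,"ax":0,"ay":0,"az":0}]'
python3 - <<'E'
from st import *
import cv2
c=env.capture("top")["frame"][:,:,::-1];s=env.capture("side")["frame"][:,:,::-1]
cv2.imwrite("pics/t2.png",c);cv2.imwrite("pics/s2.png",s)
a=cv2.resize(c[140:240,285:365],None,fx=5,fy=5,interpolation=cv2.INTER_CUBIC)
b=cv2.resize(s[165:265,270:350],None,fx=5,fy=5,interpolation=cv2.INTER_CUBIC)
cv2.imwrite("pics/clear.png",np.clip(np.hstack([a,b])*1.5,0,255).astype(np.uint8))
E
```

```text
clock: 9.6
eef_pos: [0.5868, -0.2753, 0.1981]
orientation: [0.057, -0.065, 0.705, -0.704]
ft_force: [-0.1, -0.6, -1.2]
finger_gap: 0.819
t 9.6 p [ 0.5868 -0.2753  0.1981] 
R [[-0.985, -0.01, 0.172], [-0.172, -0.0, -0.985], [0.01, -1.0, -0.002]] q [-0.4933  0.4174  0.9895 -0.005   1.7437  0.9041] gap 0.8193631078518092 f [-0.1471 -0.5716 -1.1671] m [ 0.0787 -0.0169 -0.0106]
```

View pics/clear.png

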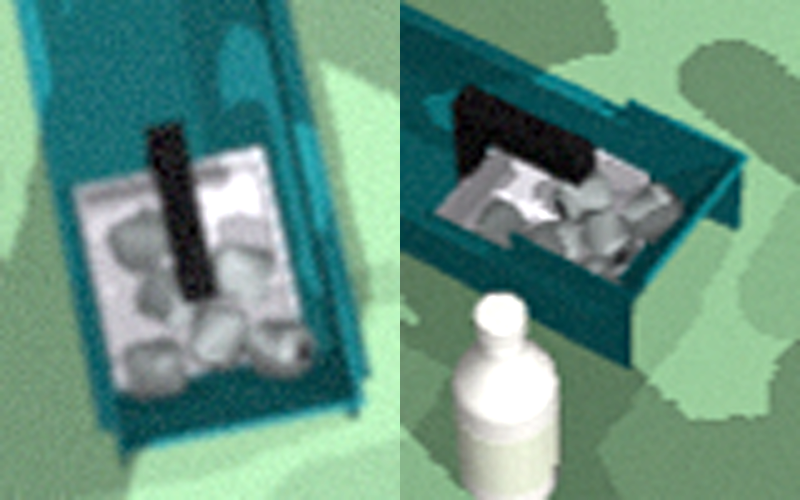

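The clear look shows all six spacers on the pan: top crop (140,238), (155,295), (245,268), (220,335), (155,365) and (280,345), the last one right at the lip. The handle runs from (163,125) to (200,290).

```bash
python3 - <<'E'
from m import *
n,m=fr()
T=lambda x,y:(285-.5+x/5,140-.5+y/5); S=lambda x,y:(270-.5+(x-400)/5,165-.5+y/5)
tc=lambda X:((X-o)@n,(X-o)@m,X[2])
for nm,a,b in(("front top -y corner",(209,288),(596,150)),("back top -y corner",(181,123),(468,87))):
    X,e=tri(T(*a),S(*b));print(nm,X,e,np.round(tc(X),4))
for q in((166,126),(198,289)): X=pl("top",*T(*q),.1);print("handle mid",X,np.round(tc(X),4))
for q in((75,188),(262,149)): X=pl("top",*T(*q),.039);print("pan back corner",X,np.round(tc(X),4))
for q in((120,388),(300,330)): X=pl("top",*T(*q),.005);print("lip corner?",X,np.round(tc(X),4))
E
```

```text
t 9.7 p [ 0.5874 -0.2708  0.1996] 
R [[-0.984, -0.008, 0.176], [-0.176, 0.001, -0.984], [0.008, -1.0, -0.002]] q [-0.4875  0.4117  0.9938 -0.0032  1.7437  0.906 ] gap 0.8206892951744261 f [-0.2114  1.4004  0.3991] m [-0.0011  0.0077  0.0579]
front top -y corner [0.4931 0.0013 0.1003] 0.006420573905755711 [ 0.111  -0.0034  0.1003]
back top -y corner [0.5809 0.0154 0.099 ] 0.0011852921813289088 [ 0.0221 -0.0018  0.099 ]
handle mid [0.5797 0.0233 0.1   ] [ 0.0219 -0.0098  0.1   ]
handle mid [0.4955 0.0085 0.1   ] [ 0.1074 -0.01    0.1   ]
pan back corner [0.5639 0.0725 0.039 ] [ 0.0288 -0.061   0.039 ]
pan back corner [ 0.5836 -0.0267  0.039 ] [0.027  0.0402 0.039 ]
lip corner? [0.4621 0.0507 0.005 ] [ 0.1328 -0.0576  0.005 ]
lip corner? [ 0.4922 -0.0461  0.005 ] [0.1204 0.0431 0.005 ]
```

```bash
python3 - <<'E'
from m import *
n,m=fr()
P=o+.075*n-.010*m
for z in(.15,.06): print(go(P+[0,0,z],190.2,0))
E
```

```text
t 9.7 p [ 0.5874 -0.2708  0.1996] 
R [[-0.984, -0.008, 0.176], [-0.176, 0.001, -0.984], [0.008, -1.0, -0.002]] q [-0.4875  0.4117  0.9938 -0.0032  1.7437  0.906 ] gap 0.8206892951744261 f [-0.2114  1.4004  0.3991] m [-0.0011  0.0077  0.0579]
('d', array([ 0.0086,  0.0503, -0.291 ]), 'a', array([ 0.0022, -0.0013,  0.0079]))
('d', array([ 0.0079,  0.1403, -0.2908]), 'a', array([ 0.0022, -0.0013,  0.0079]))
```

```bash

python3 -m inch '[{"grip":0.08,"dx":0.001,"dy":0,"dz":-0.05,"ax":0,"ay":0,"az":0},{"grip":0.08,"dx":0.003,"dy":0,"dz":-0.1,"ax":0,"ay":0,"az":0},{"grip":0.08,"dx":0.005,"dy":0,"dz":-0.15,"ax":0,"ay":0,"az":0},{"grip":0.08,"dx":0.008,"dy":0.01,"dz":-0.2,"ax":0,"ay":0,"az":0.004},{"grip":0.08,"dx":0.0085,"dy":0.03,"dz":-0.25,"ax":0,"ay":0,"az":0.008},{"grip":0.08,"dx":0.0085,"dy":0.05,"dz":-0.291,"ax":0,"ay":0,"az":0.008},{"grip":0.08,"dx":0.0085,"dy":0.05,"dz":-0.291,"ax":0,"ay":0,"az":0.008},{"grip":0.08,"dx":0.0085,"dy":0.05,"dz":-0.291,"ax":0,"ay":0,"az":0.008}]'
python3 - <<'E'
from m import *
n,m=fr()
P=o+.075*n-.010*m
print(go(P+[0,0,.06],190.2,0))
E
```

```text
clock: 10.5
eef_pos: [0.5267, 0.017, 0.1515]
orientation: [0.065, -0.064, 0.704, -0.704]
ft_force: [-0.2, -1.0, 0.3]
finger_gap: 0.936
t 10.5 p [0.5267 0.017  0.1515] 
R [[-0.983, 0.002, 0.182], [-0.182, 0.0, -0.983], [-0.002, -1.0, 0.0]] q [-0.0381  0.0779  1.4797  0.0003  1.5819  1.3501] gap 0.9359627289917374 f [-0.1865 -0.9578  0.3463] m [-0.0235 -0.0119  0.0345]
('d', array([-0.    ,  0.0915,  0.0029]), 'a', array([-0.0001,  0.0046, -0.0021]))
```

```bash

python3 -m inch '[{"grip":0.055,"dx":0,"dy":0,"dz":0.003,"ax":0,"ay":0.004,"az":0},{"grip":0.055,"dx":0,"dy":0.02,"dz":0.003,"ax":0,"ay":0.004,"az":0},{"grip":0.055,"dx":0,"dy":0.05,"dz":0.003,"ax":0,"ay":0.004,"az":0},{"grip":0.055,"dx":0,"dy":0.08,"dz":0.003,"ax":0,"ay":0.004,"az":0},{"grip":0.055,"dx":0,"dy":0.092,"dz":0.003,"ax":0,"ay":0.004,"az":0},{"grip":0.055,"dx":0,"dy":0.092,"dz":0.003,"ax":0,"ay":0.004,"az":0}]'
python3 -m inch '[{"grip":0,"dx":0,"dy":0,"dz":0,"ax":0,"ay":0,"az":0},{"grip":0,"dx":0,"dy":0,"dz":0,"ax":0,"ay":0,"az":0},{"grip":0,"dx":0,"dy":0,"dz":0,"ax":0,"ay":0,"az":0},{"grip":0,"dx":0,"dy":0,"dz":0,"ax":0,"ay":0,"az":0},{"grip":0,"dx":0,"dy":0,"dz":0,"ax":0,"ay":0,"az":0},{"grip":0,"dx":0,"dy":0,"dz":0,"ax":0,"ay":0,"az":0},{"grip":0,"dx":0,"dy":0,"dz":0,"ax":0,"ay":0,"az":0}]'
python3 - <<'E'
from m import *
n,m=fr();print("TCP tray",(p-o)@n,(p-o)@m,p[2])
E
```

```text
clock: 11.1
eef_pos: [0.5275, 0.0112, 0.0583]
orientation: [0.061, -0.061, 0.705, -0.704]
ft_force: [-0.4, 0.3, 0.8]
finger_gap: 0.643
clock: 11.8
eef_pos: [0.5296, 0.012, 0.0617]
orientation: [-0.064, 0.059, -0.704, 0.705]
ft_force: [0.4, -0.3, 6.1]
finger_gap: 0.212
t 11.8 p [0.5296 0.012  0.0617] 
R [[-0.985, 0.007, 0.174], [-0.174, 0.0, -0.985], [-0.007, -1.0, 0.001]] q [-0.0473  0.1546  1.5814  0.0004  1.3985  1.3486] gap 0.21214357729146308 f [ 0.4268 -0.2942  6.0606] m [-0.0796 -0.0594 -0.0194]
TCP tray 0.07319821631400587 -0.007466923828877676 0.06166311943308602
```

Opening is now 18 mm, a deeper and firmer hold than the 15 mm before. I centre the scoop sideways, push gently to the backstop, then roll the nose up with checks.

```bash
sed -i 's/-.0605\*N+.0694\*U/-.059*N+.0587*U/' st.py
cat >> m.py <<'E'
n,m=fr(); L=p+.059*R[:,0]+.0587*R[:,1]
print("lip tray",((L-o)@n).round(4),((L-o)@m).round(4),L[2].round(4),"pitch",np.rad2deg(np.arcsin(R[2,0])).round(1))
E
python3 -m inch '[{"grip":0,"dx":0,"dy":0,"dz":0.003,"ax":0,"ay":0,"az":0},{"grip":0,"dx":0.002,"dy":0,"dz":0.006,"ax":0,"ay":0,"az":0.01},{"grip":0,"dx":0.005,"dy":0,"dz":0.007,"ax":0,"ay":0,"az":0.01},{"grip":0,"dx":0.008,"dy":0,"dz":0.007,"ax":0,"ay":0,"az":0.01},{"grip":0,"dx":0.011,"dy":0,"dz":0.007,"ax":0,"ay":0,"az":0.01},{"grip":0,"dx":0.011,"dy":0,"dz":0.007,"ax":0,"ay":0,"az":0.01}]'
python3 - <<'E'
from m import *
for a,z,k in((5,.013,.138),(10,.024,.142),(15,.035,.147),(20,.048,.152),(24,.065,.155),(26,.1,.155)):
    print(a,z,sc(o+n*k+[0,0,z],190.2,a)[1])
E
```

```text
clock: 12.4
eef_pos: [0.5239, 0.0041, 0.0643]
orientation: [0.072, -0.052, 0.705, -0.704]
ft_force: [12.8, 4.1, 6.8]
finger_gap: 0.213
t 12.4 p [0.5239 0.0041 0.0643] 
R [[-0.984, 0.028, 0.174], [-0.174, 0.004, -0.985], [-0.029, -1.0, 0.001]] q [-0.0658  0.1183  1.616   0.0055  1.3791  1.3287] gap 0.2131267679287285 f [12.8054  4.0727  6.7628] m [ 0.8472 -2.494   0.0305]
lip tray 0.1375 -0.0008 0.0039 pitch -1.6
5 0.013 ('d', array([-0.0062, -0.0019,  0.0007]), 'a', array([-0.0014, -0.0028, -0.1159]))
10 0.024 ('d', array([-0.0067, -0.0071,  0.0007]), 'a', array([-0.0013, -0.0028, -0.2031]))
15 0.035 ('d', array([-0.0057, -0.012 ,  0.0007]), 'a', array([-0.0011, -0.0029, -0.2904]))
20 0.048 ('d', array([-0.0043, -0.0186,  0.0007]), 'a', array([-0.001 , -0.0029, -0.3777]))
24 0.065 ('d', array([-0.0038, -0.0302,  0.0008]), 'a', array([-0.0009, -0.003 , -0.4475]))
26 0.1 ('d', array([-0.0058, -0.0625,  0.0008]), 'a', array([-0.0009, -0.003 , -0.4824]))
```

```bash

python3 -m inch '[{"grip":0,"dx":-0.007,"dy":-0.003,"dz":0,"ax":0,"ay":0,"az":-0.06},{"grip":0,"dx":-0.009,"dy":-0.005,"dz":0,"ax":0,"ay":0,"az":-0.116},{"grip":0,"dx":-0.01,"dy":-0.008,"dz":0,"ax":0,"ay":0,"az":-0.16},{"grip":0,"dx":-0.01,"dy":-0.011,"dz":0,"ax":0,"ay":0,"az":-0.203}]'
python3 - <<'E'
from m import *
for a,z,k in((10,.026,.142),(15,.038,.147),(20,.05,.152),(24,.067,.155),(26,.1,.155)):
    print(a,z,sc(o+n*k+[0,0,z],190.2,a)[1])
E
```

```text
clock: 12.8
eef_pos: [0.5281, 0.0052, 0.0701]
orientation: [0.006, 0.129, -0.695, 0.707]
ft_force: [-0.3, 0.5, -4.9]
finger_gap: 0.212
t 12.8 p [0.5281 0.0052 0.0701] 
R [[-0.966, -0.189, 0.174], [-0.171, -0.033, -0.985], [0.191, -0.981, -0.0]] q [-0.0368  0.3091  1.3948 -0.0402  1.6262  1.3606] gap 0.21174592303692283 f [-0.2556  0.5165 -4.9132] m [ 0.03   -0.3423 -0.0004]
lip tray 0.1451 -0.0013 0.0237 pitch 11.0
10 0.026 ('d', array([-0.0015, -0.0039,  0.001 ]), 'a', array([ 0.0007, -0.0029,  0.0181]))
15 0.038 ('d', array([ 0.0007, -0.0094,  0.001 ]), 'a', array([ 0.0008, -0.0029, -0.0691]))
20 0.05 ('d', array([ 0.0034, -0.0145,  0.001 ]), 'a', array([ 0.001 , -0.0029, -0.1564]))
24 0.067 ('d', array([ 0.0064, -0.0258,  0.001 ]), 'a', array([ 0.0011, -0.0028, -0.2262]))
26 0.1 ('d', array([ 0.0112, -0.0557,  0.001 ]), 'a', array([ 0.0011, -0.0028, -0.2611]))
```

The wrist now carries 4.9 N, which is the scoop plus all six spacers (1.9 + 2.9 N). I continue the roll and lift.

```bash

python3 -m inch '[{"grip":0,"dx":0,"dy":-0.006,"dz":0,"ax":0,"ay":0,"az":-0.05},{"grip":0,"dx":0,"dy":-0.012,"dz":0,"ax":0,"ay":0,"az":-0.1},{"grip":0,"dx":0.001,"dy":-0.018,"dz":0,"ax":0,"ay":0,"az":-0.15},{"grip":0,"dx":0.003,"dy":-0.028,"dz":0,"ax":0,"ay":0,"az":-0.19},{"grip":0,"dx":0.005,"dy":-0.04,"dz":0,"ax":0,"ay":0,"az":-0.22},{"grip":0,"dx":0.007,"dy":-0.055,"dz":0,"ax":0,"ay":0,"az":-0.24},{"grip":0,"dx":0.01,"dy":-0.075,"dz":0,"ax":0,"ay":0,"az":-0.25},{"grip":0,"dx":0.013,"dy":-0.1,"dz":0,"ax":0,"ay":0,"az":-0.25}]'
python3 -c "from m import *"
```

```text
clock: 13.6
eef_pos: [0.5339, 0.0062, 0.17]
orientation: [0.095, 0.215, -0.674, 0.7]
ft_force: [-0.1, 0.2, -5.0]
finger_gap: 0.211
t 13.6 p [0.5339 0.0062 0.17  ] 
R [[-0.889, -0.423, 0.174], [-0.158, -0.074, -0.985], [0.429, -0.903, -0.001]] q [-0.012   0.4738  1.0305 -0.0903  2.0722  1.3577] gap 0.21056082569353968 f [-0.1046  0.1835 -5.0419] m [ 0.1166 -0.7273  0.0059]
lip tray 0.1485 -0.0013 0.1423 pitch 25.4
```

```bash
cat > kin.py <<'E'
import numpy as np
D=[(-1.322,.0528,1.4016,1.6886,.1645,-.4982,.2039),(-.7631,.2497,1.2653,1.6292,.4504,-.3795,.1629),(-.7729,.3067,1.381,1.4512,.4465,-.384,.0724),(-.7728,.2282,1.2043,1.6998,.4473,-.3847,.2063),(-.1489,.3402,1.0621,1.744,.6219,-.056,.2105),(-.0256,.4946,.8952,1.7533,.675,.0195,.1948),(-.0062,.5512,1.0248,1.5654,.6807,.0327,.0912),(-.0115,.5261,1.0966,1.4843,.6782,.0311,.0728),(-.0373,.3087,1.379,1.4117,.6016,.0168,.0725),(-.0664,.1214,1.5957,1.3842,.5319,.0042,.0724),(-.0245,.405,1.2508,1.844,.5171,.0019,.096),(-.012,.4738,1.0305,2.0722,.5339,.0062,.170),(-.4933,.4174,.9895,1.7437,.5868,-.2753,.1981)]
A=[];b=[]
for q1,q2,q3,q5,x,y,z in D:
    r=np.hypot(x,y)
    A.append([1,np.exp(-1j*q2),np.exp(-1j*(q2+q3)),np.exp(-1j*(q2+q3+q5))]);b.append(r+1j*z)
c,res,rk,sv=np.linalg.lstsq(np.array(A),np.array(b),rcond=None)
if __name__=="__main__":
    print(c.round(4),abs(c).round(4),sv,abs(np.array(A)@c-b).max())
    from scipy.optimize import fsolve
    def ik(r,z,tin,g):  # tilt inward rad
        s=np.pi+tin
        f=lambda v:(lambda w:[w.real,w.imag])(c[0]+c[1]*np.exp(-1j*v[0])+c[2]*np.exp(-1j*(v[0]+v[1]))+c[3]*np.exp(-1j*s)-(r+1j*z))
        v,_,ok,_=fsolve(f,g,full_output=1); return (v[0],v[1],s-v.sum()) if ok==1 else None
    rb=.588
    for name,sg in(("outward",1),("inward",-1)):
        for pd in(25,-20,-45,-55,-60,-65,-70):
            a=np.deg2rad(pd)
            for off in(-.03,0.02):
              lz=.08 if pd<0 else .15
              N=np.array([np.cos(a),np.sin(a)]);U=np.array([-np.sin(a),np.cos(a)])
              t=-.059*N+.0587*U
              r=rb+sg*(off+t[0]);z=lz+t[1];tin=-sg*a   # nose outward, nose-down => tool points inward
              q=ik(r,z,tin,[.4,1.2]);print(name,pd,off,r.round(3),z.round(3),None if q is None else np.round(q,2))
E
python3 kin.py
```

```text
[0.0031+0.2096j 0.0002+0.3522j 0.1062+0.4961j 0.0019+0.3096j] [0.2096 0.3522 0.5073 0.3096] [7.17492441 0.51060063 0.44501369 0.24841396] 0.00010146524940477907
outward 25 -0.03 0.48 0.178 [-0.46  1.95  1.21]
outward 25 0.02 0.53 0.178 [-0.3   1.83  1.17]
outward -20 -0.03 0.523 0.155 [0.37 1.17 1.95]
outward -20 0.02 0.573 0.155 [0.52 0.98 1.99]
outward -45 -0.03 0.558 0.163 [0.88 0.59 2.46]
outward -45 0.02 0.608 0.163 [1.13 0.2  2.61]
outward -55 -0.03 0.572 0.162 [1.12 0.29 2.69]
outward -55 0.02 0.622 0.162 None
outward -60 -0.03 0.579 0.16 [1.28 0.07 2.84]
outward -60 0.02 0.629 0.16 None
outward -65 -0.03 0.586 0.158 None
outward -65 0.02 0.636 0.158 None
outward -70 -0.03 0.593 0.156 None
outward -70 0.02 0.643 0.156 None
inward 25 -0.03 0.696 0.178 None
inward 25 0.02 0.646 0.178 [0.87 0.45 2.26]
inward -20 -0.03 0.653 0.155 [0.15 1.44 1.21]
inward -20 0.02 0.603 0.155 [0.01 1.58 1.2 ]
inward -45 -0.03 0.618 0.163 [-0.23  1.93  0.66]
inward -45 0.02 0.568 0.163 [-0.4   2.06  0.69]
inward -55 -0.03 0.604 0.162 [-0.34  2.11  0.42]
inward -55 0.02 0.554 0.162 [-0.53  2.24  0.48]
inward -60 -0.03 0.597 0.16 [-0.38  2.19  0.29]
inward -60 0.02 0.547 0.16 [-0.59  2.32  0.36]
inward -65 -0.03 0.59 0.158 [-0.41  2.26  0.15]
inward -65 0.02 0.54 0.158 [-0.63  2.4   0.24]
inward -70 -0.03 0.583 0.156 [-0.41  2.33 -0.  ]
inward -70 0.02 0.533 0.156 [-0.66  2.48  0.1 ]
```

```bash
python3 - <<'E'
from m import *
C=np.array([.475,.350,0]);Y=216.4;k,_=fr(Y)
print(sc(L+np.array([0,0,.075])-.01*n,190.2,15))
print(sc(C-.015*k+[0,0,.20],Y,12))
print("mid", go(np.array([.58,.2,.25]),203,13))
E
```

```text
t 13.6 p [0.5339 0.0062 0.17  ] 
R [[-0.889, -0.423, 0.174], [-0.158, -0.074, -0.985], [0.429, -0.903, -0.001]] q [-0.012   0.4738  1.0305 -0.0903  2.0722  1.3577] gap 0.21056082569353968 f [-0.1046  0.1835 -5.0419] m [ 0.1166 -0.7273  0.0059]
lip tray 0.1485 -0.0013 0.1423 pitch 25.4
(array([0.5375, 0.0071, 0.2587]), ('d', array([ 0.0347, -0.0817, -0.0003]), 'a', array([ 0.0017, -0.0025,  0.1815])))
(array([0.5433, 0.4004, 0.2452]), ('d', array([-0.0383, -0.1011, -0.3866]), 'a', array([ 0.1486, -0.4367,  0.2296])))
mid ('d', array([-0.0372, -0.1061, -0.1828]), 'a', array([ 0.0753, -0.214 ,  0.2154]))
```

```bash

python3 -m inch '[{"grip":0,"dx":0.012,"dy":-0.03,"dz":0,"ax":0,"ay":0,"az":0.06},{"grip":0,"dx":0.024,"dy":-0.06,"dz":0,"ax":0,"ay":0,"az":0.12},{"grip":0,"dx":0.035,"dy":-0.085,"dz":0,"ax":0,"ay":0,"az":0.18},{"grip":0,"dx":0.02,"dy":-0.09,"dz":-0.03,"ax":0.015,"ay":-0.045,"az":0.19},{"grip":0,"dx":0,"dy":-0.095,"dz":-0.07,"ax":0.03,"ay":-0.1,"az":0.2},{"grip":0,"dx":-0.02,"dy":-0.1,"dz":-0.11,"ax":0.05,"ay":-0.15,"az":0.21},{"grip":0,"dx":-0.03,"dy":-0.103,"dz":-0.15,"ax":0.065,"ay":-0.19,"az":0.213},{"grip":0,"dx":-0.037,"dy":-0.106,"dz":-0.185,"ax":0.075,"ay":-0.214,"az":0.215}]'
python3 - <<'E'
from m import *
C=np.array([.475,.350,0]);Y=216.4;k,_=fr(Y)
print(sc(C-.015*k+[0,0,.20],Y,12))
E
```

```text
clock: 14.4
eef_pos: [0.5793, 0.2042, 0.2496]
orientation: [-0.063, 0.219, -0.672, 0.705]
ft_force: [0.1, -0.5, -6.4]
finger_gap: 0.217
t 14.4 p [0.5793 0.2042 0.2496] 
R [[-0.896, -0.206, 0.393], [-0.383, -0.089, -0.92], [0.224, -0.974, 0.001]] q [ 0.2916  0.5213  0.7668 -0.0294  2.0783  1.4475] gap 0.21698437713690913 f [ 0.066  -0.5463 -6.3592] m [ 0.181  -0.3763  0.0453]
lip tray 0.0592 -0.172 0.2056 pitch 13.0
(array([0.5433, 0.4004, 0.2452]), ('d', array([-0.0439, -0.0057, -0.1946]), 'a', array([ 0.0495, -0.2263,  0.017 ])))
```

```bash

python3 -m inch '[{"grip":0,"dx":-0.01,"dy":-0.002,"dz":-0.035,"ax":0.01,"ay":-0.05,"az":0.005},{"grip":0,"dx":-0.018,"dy":-0.003,"dz":-0.075,"ax":0.02,"ay":-0.1,"az":0.008},{"grip":0,"dx":-0.026,"dy":-0.004,"dz":-0.115,"ax":0.03,"ay":-0.15,"az":0.01},{"grip":0,"dx":-0.035,"dy":-0.005,"dz":-0.155,"ax":0.04,"ay":-0.19,"az":0.015},{"grip":0,"dx":-0.044,"dy":-0.006,"dz":-0.185,"ax":0.05,"ay":-0.226,"az":0.017},{"grip":0,"dx":-0.044,"dy":-0.006,"dz":-0.195,"ax":0.05,"ay":-0.226,"az":0.017},{"grip":0,"dx":-0.044,"dy":-0.006,"dz":-0.195,"ax":0.05,"ay":-0.226,"az":0.017},{"grip":0,"dx":-0.044,"dy":-0.006,"dz":-0.195,"ax":0.05,"ay":-0.226,"az":0.017}]'
python3 - <<'E'
from m import *
from ov import *
C=np.array([.475,.350,0]);Y=216.4;k,_=fr(Y)
for a,z in((5,.15),(-5,.11),(-20,.085),(-30,.08),(-40,.078),(-50,.076),(-57,.075)): print(a,sc(C-.015*k+[0,0,z],Y,a)[1])
print("lip-C",(L-C)@k)
E
```

```text
clock: 15.2
eef_pos: [0.5445, 0.3979, 0.2467]
orientation: [-0.149, 0.288, -0.645, 0.692]
ft_force: [-0.1, -0.6, -5.1]
finger_gap: 0.215
t 15.2 p [0.5445 0.3979 0.2467] 
R [[-0.79, -0.166, 0.59], [-0.577, -0.124, -0.807], [0.207, -0.978, 0.002]] q [ 0.5819  0.7304  0.4756 -0.0147  2.1437  1.5148] gap 0.2152665082017699 f [-0.1035 -0.596  -5.078 ] m [ 0.213  -0.2771  0.014 ]
lip tray 0.053 -0.3539 0.2015 pitch 11.9
5 ('d', array([-0.0036,  0.0435, -0.0028]), 'a', array([-0.0016, -0.0041,  0.1213]))
-5 ('d', array([ 0.0002,  0.0747, -0.0028]), 'a', array([-0.0019, -0.0039,  0.2958]))
-20 ('d', array([ 0.0154,  0.0915, -0.0028]), 'a', array([-0.0024, -0.0037,  0.5576]))
-30 ('d', array([ 0.0287,  0.0943, -0.0027]), 'a', array([-0.0028, -0.0035,  0.7321]))
-40 ('d', array([ 0.0428,  0.0967, -0.0027]), 'a', array([-0.0031, -0.0033,  0.9067]))
-50 ('d', array([ 0.0566,  0.1017, -0.0026]), 'a', array([-0.0034, -0.003 ,  1.0812]))
-57 ('d', array([ 0.0659,  0.1062, -0.0026]), 'a', array([-0.0037, -0.0028,  1.2034]))
lip-C -0.014455055691724377
```

```bash

python3 -m inch '[{"grip":0,"dx":-0.004,"dy":0.04,"dz":-0.003,"ax":0,"ay":-0.004,"az":0.12},{"grip":0,"dx":-0.001,"dy":0.062,"dz":-0.003,"ax":0,"ay":-0.004,"az":0.21},{"grip":0,"dx":0,"dy":0.075,"dz":-0.003,"ax":0,"ay":-0.004,"az":0.3},{"grip":0,"dx":0.007,"dy":0.084,"dz":-0.003,"ax":0,"ay":-0.004,"az":0.43},{"grip":0,"dx":0.0155,"dy":0.0915,"dz":-0.003,"ax":-0.002,"ay":-0.004,"az":0.56},{"grip":0,"dx":0.027,"dy":0.094,"dz":-0.003,"ax":-0.003,"ay":-0.0035,"az":0.7},{"grip":0,"dx":0.036,"dy":0.0955,"dz":-0.003,"ax":-0.003,"ay":-0.0035,"az":0.82},{"grip":0,"dx":0.043,"dy":0.097,"dz":-0.003,"ax":-0.003,"ay":-0.003,"az":0.91}]'
python3 - <<'E'
from m import *
C=np.array([.475,.350,0]);Y=216.4;k,_=fr(Y)
for a,z in((-50,.076),(-57,.075)): print(a,sc(C-.015*k+[0,0,z],Y,a)[1])
E
```

```text
clock: 16.0
eef_pos: [0.492, 0.3617, 0.1616]
orientation: [0.439, 0.026, 0.706, -0.554]
ft_force: [-0.2, -0.2, -2.0]
finger_gap: 0.212
t 16.0 p [0.492  0.3617 0.1616] 
R [[-0.613, 0.524, 0.592], [-0.45, 0.384, -0.806], [-0.65, -0.76, 0.0]] q [ 0.5448 -0.2086  1.8823  0.0825  0.7644  1.4435] gap 0.21202531964843535 f [-0.1793 -0.1867 -2.0052] m [-0.4003  0.5073 -0.0081]
lip tray 0.0543 -0.3554 0.0786 pitch -40.5
-50 ('d', array([ 0.0114, -0.0062, -0.0006]), 'a', array([-0.0018, -0.0011,  0.1655]))
-57 ('d', array([ 0.0206, -0.0109, -0.0006]), 'a', array([-0.0019, -0.001 ,  0.2877]))
```

The wrist is back to the empty scoop's 2.0 N. I tip a little further to make sure, then lift out.

```bash

python3 -m inch '[{"grip":0,"dx":0.007,"dy":-0.004,"dz":0,"ax":0,"ay":0,"az":0.1},{"grip":0,"dx":0.014,"dy":-0.008,"dz":0,"ax":0,"ay":0,"az":0.2},{"grip":0,"dx":0.02,"dy":-0.011,"dz":0,"ax":0,"ay":0,"az":0.27},{"grip":0,"dx":0.02,"dy":-0.011,"dz":0,"ax":0,"ay":0,"az":0.27},{"grip":0,"dx":0.02,"dy":-0.011,"dz":0,"ax":0,"ay":0,"az":0.27}]'
python3 - <<'E'
from m import *
C=np.array([.475,.350,0]);Y=216.4;k,_=fr(Y)
for a,z in((-40,.11),(-20,.14),(0,.17)): print(a,sc(C-.01*k+[0,0,z],Y,a)[1])
print(sc(np.array([.50,.2,.19]),200,0))
E
```

```text
clock: 16.5
eef_pos: [0.4751, 0.3502, 0.1577]
orientation: [0.509, 0.119, 0.697, -0.491]
ft_force: [0.3, 0.8, -0.7]
finger_gap: 0.213
t 16.5 p [0.4751 0.3502 0.1577] 
R [[-0.454, 0.665, 0.593], [-0.334, 0.49, -0.805], [-0.826, -0.563, 0.0]] q [ 0.5259 -0.3778  2.1508  0.2275  0.4083  1.3001] gap 0.2132995474269083 f [ 0.2875  0.832  -0.6507] m [-0.3842  0.6275  0.0278]
lip tray 0.0533 -0.3567 0.0759 pitch -55.7
-40 ('d', array([-0.0388, -0.0056,  0.0001]), 'a', array([-0.0006, -0.0006, -0.2743]))
-20 ('d', array([-0.073 ,  0.0049,  0.    ]), 'a', array([-0.0005, -0.0007, -0.6234]))
0 ('d', array([-0.0974,  0.0169,  0.    ]), 'a', array([-0.0004, -0.0008, -0.9725]))
(array([0.5554, 0.2202, 0.2487]), ('d', array([-0.0682, -0.0615,  0.1523]), 'a', array([ 0.1387,  0.2625, -0.9656])))
```

```bash

python3 -m inch '[{"grip":0,"dx":-0.018,"dy":-0.002,"dz":0,"ax":0,"ay":0,"az":-0.13},{"grip":0,"dx":-0.039,"dy":-0.005,"dz":0,"ax":0,"ay":0,"az":-0.27},{"grip":0,"dx":-0.053,"dy":-0.001,"dz":0,"ax":0,"ay":0,"az":-0.41},{"grip":0,"dx":-0.066,"dy":0.003,"dz":0,"ax":0,"ay":0,"az":-0.55},{"grip":0,"dx":-0.078,"dy":0.007,"dz":0,"ax":0,"ay":0,"az":-0.69},{"grip":0,"dx":-0.088,"dy":0.012,"dz":0,"ax":0,"ay":0,"az":-0.83},{"grip":0,"dx":-0.097,"dy":0.017,"dz":0,"ax":0,"ay":0,"az":-0.97},{"grip":0,"dx":-0.097,"dy":0.017,"dz":0,"ax":0,"ay":0,"az":-0.97}]'
python3 - <<'E'
from m import *
for nm,P,y in(("w1",[.50,.17,.19],200),("w2",[.50,-.1,.19],185),("matlip",[.445-.052*.985,-.383+.052*.18,.15],170)): print(nm,sc(np.array(P),y,0))
E
```

```text
clock: 17.3
eef_pos: [0.5336, 0.3933, 0.2219]
orientation: [-0.218, 0.223, -0.671, 0.673]
ft_force: [1.0, 0.3, -4.5]
finger_gap: 0.212
t 17.3 p [0.5336 0.3933 0.2219] 
R [[-0.806, -0.005, 0.592], [-0.592, -0.005, -0.806], [0.007, -1.0, 0.001]] q [ 0.58    0.4598  0.8876 -0.001   1.8012  1.5168] gap 0.212276195855139 f [ 0.9858  0.3286 -4.4982] m [-0.0631  0.0251 -0.0096]
lip tray 0.0551 -0.3559 0.1636 pitch 0.4
w1 (array([0.5554, 0.1902, 0.2487]), ('d', array([ 0.1029, -0.0259,  0.1766]), 'a', array([-0.0016,  0.2847,  0.0069])))
w2 (array([ 0.5588, -0.0949,  0.2487]), ('d', array([ 0.269 , -0.0246,  0.4083]), 'a', array([-0.0025,  0.5465,  0.0067])))
matlip (array([ 0.4519, -0.3839,  0.2087]), ('d', array([0.526 , 0.0173, 0.5779]), 'a', array([-0.0034,  0.8083,  0.0064])))
```

```bash

python3 -m inch '[{"grip":0,"dx":0.02,"dy":-0.02,"dz":0.04,"ax":0,"ay":0.06,"az":0},{"grip":0,"dx":0.045,"dy":-0.026,"dz":0.08,"ax":0,"ay":0.13,"az":0.004},{"grip":0,"dx":0.07,"dy":-0.026,"dz":0.12,"ax":0,"ay":0.2,"az":0.006},{"grip":0,"dx":0.09,"dy":-0.026,"dz":0.155,"ax":0,"ay":0.25,"az":0.006},{"grip":0,"dx":0.103,"dy":-0.026,"dz":0.177,"ax":0,"ay":0.285,"az":0.006},{"grip":0,"dx":0.103,"dy":-0.026,"dz":0.177,"ax":0,"ay":0.285,"az":0.006},{"grip":0,"dx":0.103,"dy":-0.026,"dz":0.177,"ax":0,"ay":0.285,"az":0.006}]'
python3 - <<'E'
from m import *
import cv2
print([env.sense()["ft_force"].round(1) if hasattr(env.sense()["ft_force"],'round') else env.sense()["ft_force"] for _ in range(1)])
s=env.capture("side")["frame"];t=env.capture("top")["frame"]
cv2.imwrite("pics/s3.png",s[:,:,::-1]);cv2.imwrite("pics/t3.png",t[:,:,::-1])
for nm,img,reg in(("side",s,(250,325,175,260)),("top",t,(180,245,155,228)),("tray side",s,(150,240,235,340)),):
    h=cv2.cvtColor(img[reg[0]:reg[1],reg[2]:reg[3]],cv2.COLOR_RGB2HSV)
    mk=((h[...,1]<60)&(h[...,2]>50)).astype(np.uint8); k,_,st,ce=cv2.connectedComponentsWithStats(mk)
    print(nm,mk.sum(),[(st[i,4],(ce[i]+[reg[2],reg[0]]).round()) for i in range(1,k) if st[i,4]>8])
E
```

```text
clock: 18.0
eef_pos: [0.5523, 0.1877, 0.2544]
orientation: [0.127, -0.119, 0.698, -0.695]
ft_force: [-0.6, 0.8, -2.5]
finger_gap: 0.212
t 18.0 p [0.5523 0.1877 0.2544] 
R [[-0.94, 0.01, 0.342], [-0.342, 0.005, -0.94], [-0.011, -1.0, -0.001]] q [0.263  0.2031 1.1383 0.0025 1.7889 1.485 ] gap 0.2123027500906391 f [-0.5943  0.7914 -2.4963] m [-0.0345  0.0075 -0.0366]
lip tray 0.0773 -0.1665 0.195 pitch -0.7
[array([-0.6,  0.8, -2.5])]
side 592 [(np.int32(129), array([228., 265.])), (np.int32(314), array([241., 290.])), (np.int32(135), array([210., 292.]))]
top 2344 [(np.int32(13), array([158., 182.])), (np.int32(2258), array([209., 208.]))]
tray side 1732 [(np.int32(171), array([249., 156.])), (np.int32(47), array([292., 151.])), (np.int32(92), array([335., 154.])), (np.int32(1084), array([249., 196.])), (np.int32(228), array([290., 233.]))]
```

The side camera finds three grey blobs totalling about 590 px in the box, which fits six spacers. Now back to the mat.

```bash

python3 -m inch '[{"grip":0,"dx":0.01,"dy":0.01,"dz":0.04,"ax":0,"ay":0.05,"az":0.01},{"grip":0,"dx":0.02,"dy":0.01,"dz":0.085,"ax":0,"ay":0.1,"az":0.01},{"grip":0,"dx":0.04,"dy":0.01,"dz":0.13,"ax":0,"ay":0.15,"az":0.01},{"grip":0,"dx":0.06,"dy":0.01,"dz":0.175,"ax":0,"ay":0.2,"az":0.01},{"grip":0,"dx":0.08,"dy":0.01,"dz":0.22,"ax":0,"ay":0.25,"az":0.01},{"grip":0,"dx":0.1,"dy":0.01,"dz":0.265,"ax":0,"ay":0.3,"az":0.01},{"grip":0,"dx":0.12,"dy":0.01,"dz":0.31,"ax":0,"ay":0.35,"az":0.01},{"grip":0,"dx":0.14,"dy":0.01,"dz":0.355,"ax":0,"ay":0.4,"az":0.01}]'
python3 - <<'E'
from m import *
k,_=fr(168.7);C=np.array([.4453,-.3828,0])
for z in(.12,.006): print(sc(C+.052*k+[0,0,z],168.7,0))
E
```

```text
clock: 18.9
eef_pos: [0.5428, -0.1941, 0.2413]
orientation: [-0.011, 0.024, 0.709, -0.705]
ft_force: [1.0, 0.4, -2.3]
finger_gap: 0.212
t 18.9 p [ 0.5428 -0.1941  0.2413] 
R [[-0.999, 0.018, -0.049], [0.049, 0.006, -0.999], [-0.017, -1.0, -0.007]] q [-0.4141  0.1804  1.1899  0.0126  1.7574  1.2082] gap 0.21150905396604822 f [ 1.0154  0.4262 -2.2878] m [ 0.0347 -0.0288 -0.0038]
lip tray 0.1531 0.1843 0.1816 pitch -1.0
(array([ 0.4522, -0.3842,  0.1787]), ('d', array([0.0823, 0.0599, 0.1947]), 'a', array([ 0.0079,  0.1481, -0.0169])))
(array([ 0.4522, -0.3842,  0.0647]), ('d', array([0.0843, 0.1739, 0.1954]), 'a', array([ 0.0079,  0.1481, -0.0169])))
```

```bash

python3 -m inch '[{"grip":0,"dx":0.02,"dy":0.01,"dz":0.045,"ax":0,"ay":0.04,"az":-0.01},{"grip":0,"dx":0.04,"dy":0.02,"dz":0.09,"ax":0,"ay":0.08,"az":-0.015},{"grip":0,"dx":0.06,"dy":0.03,"dz":0.135,"ax":0.006,"ay":0.12,"az":-0.017},{"grip":0,"dx":0.075,"dy":0.045,"dz":0.175,"ax":0.008,"ay":0.148,"az":-0.017},{"grip":0,"dx":0.082,"dy":0.06,"dz":0.195,"ax":0.008,"ay":0.148,"az":-0.017},{"grip":0,"dx":0.082,"dy":0.06,"dz":0.195,"ax":0.008,"ay":0.148,"az":-0.017},{"grip":0,"dx":0.082,"dy":0.06,"dz":0.195,"ax":0.008,"ay":0.148,"az":-0.017}]'
python3 - <<'E'
from m import *
k,_=fr(168.7);C=np.array([.4453,-.3828,0])
for z in(.006,): print(sc(C+.052*k+[0,0,z],168.7,0))
E
```

```text
clock: 19.6
eef_pos: [0.4529, -0.3829, 0.1782]
orientation: [-0.07, 0.069, 0.704, -0.703]
ft_force: [0.6, 0.2, -2.0]
finger_gap: 0.212
t 19.6 p [ 0.4529 -0.3829  0.1782] 
R [[-0.981, -0.001, -0.195], [0.195, 0.001, -0.981], [0.001, -1.0, -0.001]] q [-0.7641  0.2542  1.2296 -0.0001  1.6592  1.0029] gap 0.21195281136207011 f [ 0.5793  0.1717 -1.9711] m [ 0.0489 -0.0665  0.0217]
lip tray 0.2736 0.346 0.1195 pitch 0.1
(array([ 0.4522, -0.3842,  0.0647]), ('d', array([0.0003, 0.1135, 0.0015]), 'a', array([0.0007, 0.001 , 0.0012])))
```

```bash

python3 -m inch '[{"grip":0,"dx":0,"dy":0.03,"dz":0.0015,"ax":0,"ay":0,"az":0},{"grip":0,"dx":0,"dy":0.065,"dz":0.0015,"ax":0,"ay":0,"az":0},{"grip":0,"dx":0,"dy":0.095,"dz":0.0015,"ax":0,"ay":0,"az":0},{"grip":0,"dx":0,"dy":0.108,"dz":0.0015,"ax":0,"ay":0,"az":0},{"grip":0,"dx":0,"dy":0.113,"dz":0.0015,"ax":0,"ay":0,"az":0},{"grip":0,"dx":0,"dy":0.113,"dz":0.0015,"ax":0,"ay":0,"az":0}]'
python3 -m inch '[{"grip":0,"dx":0,"dy":0.0015,"dz":0,"ax":0,"ay":0,"az":0},{"grip":0,"dx":0,"dy":0.003,"dz":0,"ax":0,"ay":0,"az":0},{"grip":0,"dx":0,"dy":0.003,"dz":0,"ax":0,"ay":0,"az":0}]'
```

```text
clock: 20.2
eef_pos: [0.4528, -0.3848, 0.0664]
orientation: [0.069, -0.069, -0.704, 0.704]
ft_force: [0.1, 0.6, -1.9]
finger_gap: 0.213
clock: 20.5
eef_pos: [0.4521, -0.3853, 0.063]
orientation: [0.07, -0.07, -0.703, 0.704]
ft_force: [0.1, 0.0, -2.0]
finger_gap: 0.215
```

```bash

python3 -m inch '[{"grip":0,"dx":0,"dy":0.001,"dz":0,"ax":0,"ay":0,"az":0},{"grip":0,"dx":0,"dy":0.002,"dz":0,"ax":0,"ay":0,"az":0},{"grip":0,"dx":0,"dy":0.002,"dz":0,"ax":0,"ay":0,"az":0}]'
```

```text
clock: 20.8
eef_pos: [0.4524, -0.3854, 0.0616]
orientation: [0.069, -0.07, -0.703, 0.704]
ft_force: [0.0, 0.8, 5.7]
finger_gap: 0.212
```

Contact came at the expected height. I release and withdraw.

```bash

python3 -m inch '[{"grip":0.03,"dx":0,"dy":-0.001,"dz":0,"ax":0,"ay":0,"az":0},{"grip":0.05,"dx":0,"dy":-0.001,"dz":0,"ax":0,"ay":0,"az":0},{"grip":0.06,"dx":0,"dy":-0.001,"dz":0,"ax":0,"ay":0,"az":0},{"grip":0.06,"dx":0,"dy":-0.001,"dz":0,"ax":0,"ay":0,"az":0},{"grip":0.06,"dx":0,"dy":-0.03,"dz":0,"ax":0,"ay":0,"az":0},{"grip":0.06,"dx":0,"dy":-0.07,"dz":0,"ax":0,"ay":0,"az":0},{"grip":0.06,"dx":0,"dy":-0.12,"dz":0,"ax":0,"ay":0,"az":0},{"grip":0.06,"dx":0,"dy":-0.14,"dz":0,"ax":0,"ay":0,"az":0}]'
python3 -m inch '[{"grip":0.06,"dx":0,"dy":0,"dz":0.04,"ax":0,"ay":0,"az":0},{"grip":0.06,"dx":0,"dy":0,"dz":0.08,"ax":0,"ay":0,"az":0},{"grip":0.06,"dx":0,"dy":0,"dz":0.12,"ax":0,"ay":0,"az":0},{"grip":0.06,"dx":0,"dy":0,"dz":0.16,"ax":0,"ay":0,"az":0},{"grip":0.06,"dx":0,"dy":0,"dz":0.2,"ax":0,"ay":0,"az":0},{"grip":0.06,"dx":0,"dy":0,"dz":0.2,"ax":0,"ay":0,"az":0},{"grip":0.06,"dx":0,"dy":0,"dz":0.2,"ax":0,"ay":0,"az":0}]'
python3 - <<'E'
from cell import env
import cv2,numpy as np
t=env.capture("top")["frame"][:,:,::-1];s=env.capture("side")["frame"][:,:,::-1]
cv2.imwrite("pics/t4.png",t);cv2.imwrite("pics/s4.png",s)
r=lambda im,x,y,w,h,f:cv2.resize(im[y:y+h,x:x+w],(int(w*f),int(h*f)),interpolation=cv2.INTER_CUBIC)
a=r(t,145,165,100,90,2.66)   # box top
b=r(s,165,235,100,90,2.66)   # box side
c=r(t,425,175,100,90,2.66)   # mat top
d=np.vstack([np.hstack([a,b,c]),r(t,130,60,400,160,1.995)[:, :798] if 0 else cv2.resize(t[60:240,130:530],(a.shape[1]*3,359))])
cv2.imwrite("pics/fin.png",np.clip(d*1.3,0,255).astype(np.uint8)); print(d.shape)
E
```

```text
clock: 21.6
eef_pos: [0.453, -0.3861, 0.2061]
orientation: [0.068, -0.071, -0.702, 0.705]
ft_force: [1.0, -0.4, 0.5]
finger_gap: 0.703
clock: 22.3
eef_pos: [0.4123, -0.5817, 0.1986]
orientation: [-0.071, 0.069, 0.704, -0.703]
ft_force: [0.6, 1.1, 0.4]
finger_gap: 0.7
(598, 798, 3)
```

View pics/fin.png

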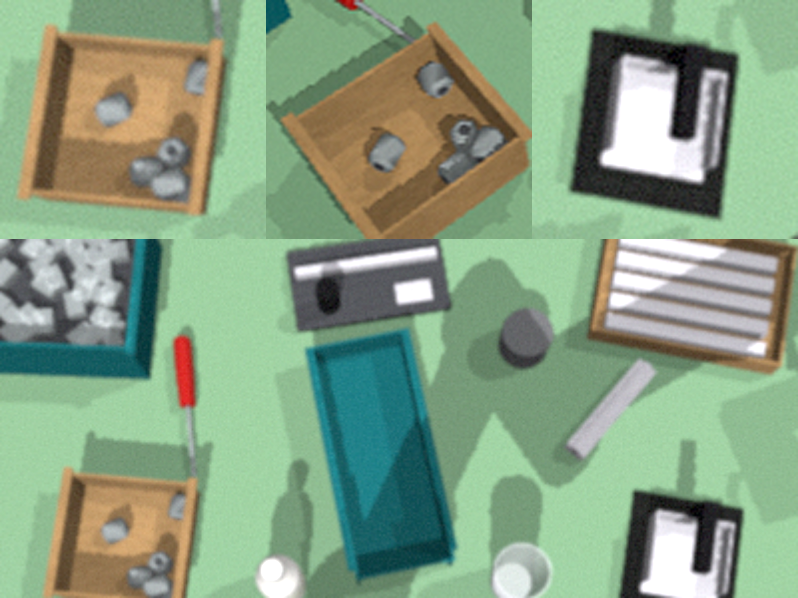

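I count five spacers clearly in the box: top crop (115,108), (198,78), (172,150), (147,168) and (168,182). The tray is empty and the scoop stands upright and centred on the mat. The sixth is not obvious, so I'll look for it numerically, since I have no views left.

```bash
python3 - <<'E'
from h import *; import cv2
np.set_printoptions(precision=3,suppress=True,linewidth=250)
T=lambda x,y:(145-.5+x/2.66,165-.5+y/2.66); S=lambda x,y:(165-.5+(x-266)/2.66,235-.5+y/2.66)
for q in((115,108),(198,78),(172,150),(147,168),(168,182)):
    for z in(.017,.035):
        X=pl("top",*T(*q),z); v=proj("side",X); print(q,z,X[:2],"side crop",((v-[164.5,234.5])*2.66+[266,0]).round())
for q in((432,80),(387,150),(463,130),(487,142),(455,165)): print("side",q,pl("side",*S(*q),.017)[:2],pl("side",*S(*q),.04)[:2])
# changes outside box/tray/scoop
for nm in("top","side"):
    a=cv2.GaussianBlur(cv2.imread(f"pics/{nm}0.png"),(0,0),1.5).astype(int);b=cv2.GaussianBlur(cv2.imread(f"pics/{nm[0]}4.png"),(0,0),1.5)
    hs=cv2.cvtColor(b,cv2.COLOR_BGR2HSV); mk=((abs(a-b).max(2)>25)&(hs[...,1]<60)&(hs[...,2]>45)).astype(np.uint8)
    k,_,st,ce=cv2.connectedComponentsWithStats(mk); print(nm,[(int(st[i,4]),ce[i].round().tolist(),st[i,:4].tolist()) for i in range(1,k) if st[i,4]>15])
g=cv2.cvtColor(cv2.imread("pics/t4.png"),cv2.COLOR_BGR2HSV)
print("top pile V*(low sat)");reg=g[214:240,188:226]
ch=" .:-=+*#%@"
for r in reg: print("".join(ch[min(9,int(x[2])//22)]*2 if x[1]<70 else "~~" for x in r))
g=cv2.cvtColor(cv2.imread("pics/s4.png"),cv2.COLOR_BGR2HSV)
print("side pile");reg=g[275:305,225:258]
for r in reg: print("".join(ch[min(9,int(x[2])//22)]*2 if x[1]<70 else "~~" for x in r))
E
```

```text
(115, 108) 0.017 [0.497 0.372] side crop [383. 152.]
(115, 108) 0.035 [0.494 0.367] side crop [386. 142.]
(198, 78) 0.017 [0.527 0.29 ] side crop [430.  82.]
(198, 78) 0.035 [0.523 0.285] side crop [433.  72.]
(172, 150) 0.017 [0.454 0.313] side crop [458. 141.]
(172, 150) 0.035 [0.451 0.309] side crop [461. 130.]
(147, 168) 0.017 [0.436 0.338] side crop [450. 168.]
(147, 168) 0.035 [0.434 0.333] side crop [453. 158.]
(168, 182) 0.017 [0.422 0.316] side crop [477. 163.]
(168, 182) 0.035 [0.419 0.312] side crop [480. 152.]
side (432, 80) [0.527 0.286] [0.513 0.293]
side (387, 150) [0.497 0.368] [0.483 0.373]
side (463, 130) [0.459 0.302] [0.447 0.308]
side (487, 142) [0.432 0.294] [0.42  0.301]
side (455, 165) [0.435 0.332] [0.424 0.338]
top [(249, [527.0, 42.0], [498, 38, 63, 14]), (35, [552.0, 49.0], [547, 46, 10, 8]), (69, [530.0, 76.0], [528, 63, 6, 27]), (2237, [483.0, 88.0], [434, 64, 86, 47]), (29, [549.0, 72.0], [544, 66, 9, 10]), (283, [337.0, 86.0], [327, 79, 22, 16]), (202, [346.0, 107.0], [338, 95, 15, 34]), (387, [394.0, 111.0], [384, 98, 27, 24]), (106, [428.0, 113.0], [
[... 6131 characters left out ...]
::::::::--~~~~~~~~~~~~~~~~~~~~
~~~~~~~~~~~~~~==============------::::....~~~~~~~~~~~~~~~~~~~~~~~~
~~~~~~~~~~~~==++++++==------------::::::~~~~~~~~~~~~~~~~~~~~~~~~~~
~~~~~~~~~~==++++++==------------------~~~~~~~~~~~~~~~~~~~~~~~~~~~~
~~~~~~~~~~----====----------------==~~~~~~~~~~~~~~~~~~~~~~~~~~~~~~
~~~~~~~~~~::------------------==~~~~~~~~~~~~~~~~~~~~~~~~~~~~~~~~~~
~~~~~~~~~~::----------------==~~~~~~~~~~~~~~~~~~~~~~~~~~~~~~~~~~~~
~~~~~~~~~~~~::------------~~~~~~~~~~~~~~~~~~~~~~~~~~~~~~~~~~~~~~~~
~~~~~~~~~~~~....------==~~~~~~~~~~~~~~~~~~~~~~~~~~~~~~~~~~~~~~~~~~
~~~~~~~~~~~~~~..::--==~~~~~~~~~~~~~~~~~~~~~~~~~~~~~~~~~~~~~~~~==~~
~~~~~~~~~~~~~~~~~~~~~~~~~~~~~~~~~~~~~~~~~~~~~~~~~~~~~~~~~~~~++~~++
```

```bash
python3 - <<'E'
from h import *; import cv2
T=lambda x,y:(144.5+x/2.66,164.5+y/2.66); S=lambda x,y:(164.5+(x-266)/2.66,234.5+y/2.66)
for a,b in(((115,108),(386,151)),((147,168),(455,165)),((172,150),(463,130)),((169,182),(487,142))): print(a,[np.round(v,3) for v in tri(T(*a),S(*b))])
t=cv2.imread("pics/t4.png"); h=cv2.cvtColor(t,cv2.COLOR_BGR2HSV)
X=pl("top",339,234,.01);v=proj("side",X);s=cv2.cvtColor(cv2.imread("pics/s4.png"),cv2.COLOR_BGR2HSV)
print("stray?",X,v,"top hsv",h[231:238,336:343].reshape(-1,3).mean(0).round(),"side hsv",s[int(v[1])-3:int(v[1])+4,int(v[0])-3:int(v[0])+4].reshape(-1,3).mean(0).round())
print("bench hsv",h[150:156,255:261].reshape(-1,3).mean(0).round(),"spacer hsv",h[203:209,184:190].reshape(-1,3).mean(0).round())
# tray interior: low-saturation px after vs. before
for n_,r in(("tray top",(115,222,295,350)),):
    for f in("top0","t4"):
        q=cv2.cvtColor(cv2.GaussianBlur(cv2.imread(f"pics/{f}.png"),(0,0),1),cv2.COLOR_BGR2HSV)[r[0]:r[1],r[2]:r[3]]
        print(n_,f,int(((q[...,1]<70)&~((q[...,0]>40)&(q[...,0]<75))).sum()))
# scoop pan, before vs after
for f in("top0","t4"):
    q=cv2.imread(f"pics/{f}.png")[200:240,455:478].astype(int);print(f,"pan mean",q.mean((0,1)).round(),"dark px",int((q.max(2)<110).sum()))
E
```

```text
(115, 108) [array([0.496, 0.37 , 0.02 ]), np.float64(0.002)]
(147, 168) [array([0.434, 0.335, 0.024]), np.float64(0.004)]
(172, 150) [array([0.45 , 0.308, 0.037]), np.float64(0.002)]
(169, 182) [array([0.416, 0.305, 0.052]), np.float64(0.004)]
stray? [ 0.41488107 -0.02955738  0.01      ] [333.92186692 222.09028752] top hsv [ 62.  59. 158.] side hsv [ 62.  65. 125.]
bench hsv [ 62.  61. 163.] spacer hsv [ 95.  13. 140.]
tray top top0 701
tray top t4 0
top0 pan mean [185. 178. 180.] dark px 77
t4 pan mean [191. 184. 186.] dark px 69
```

The numbers settle it:
- **Sixth spacer:** the spacer at top crop (169,182) stands at z ≈ 0.052, so it rests on another one hidden beneath it.
- **Elsewhere:** the tray has no grey pixels left (701 before, 0 now), the pan is empty, and the one suspicious patch on the bench is bench green.

I'm handing in.

```bash
python3 -c "
from cell import env
print(env.sense()['clock'],env.close_job())"
```

```text
the job is handed in; nothing more can be done
22.4 None
```

I scooped the spacers out of the teal tray, tipped them into the cardboard kit box and set the scoop back on its black mat. I then let go and handed the job in at 22.4 s. The fingers touched only the handle.

**What went wrong on the way:** during the first roll against the backstop the handle slipped out of the pads, because I was gripping it too high. The scoop stayed flat in the tray with the spacers on it. I looked again, gripped lower and repeated the roll.

**Last checks:**
- **Spacers:** the wrist carried about 5.0 N when loaded, which is the scoop plus six spacers. After tipping it read about 2 N, the scoop alone.
- **Box:** only five spacers are directly visible. One of them stands at z ≈ 52 mm, so it must rest on a sixth below it. I inferred that one and did not see it.
- **Strays:** the tray and the scoop pan are empty, and I found nothing loose on the bench.
- **Scoop:** it stands upright about in the middle of the mat, by eye in the last picture, and it touched down at the expected height. The bystanders I could see in that picture stand where they were.

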